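# Slide a ceramic plate to overhang, pick it up and lay it in the inspection nest

### The job

Move the thin white ceramic circuit plate from the raised platform into the low inspection nest. It lies too flat to be picked up, and a light sprung side jaw holds it, so touch down on it slowly (a centimetre a second), press with the fingertips no harder than needed and slide it forward out of the jaw until its front end hangs well out over the platform's front edge (about 35 to 45 mm), then take the overhanging end by its two long sides, lift it clear, and lay it gently in the nest, flat and square between the cheeks, with its front end standing out towards the robot, and let go. The ceramic is brittle: never press it hard (2 kg is already too much) or drop it, and leave the other things on the bench where they are.

Things in the scene. Friction and masses are not known exactly. Their poses are not given: they have to be found in the camera images.
- substrate: ceramic plate, white with copper areas, 130 (x) x 50 (y) x 3 mm, about 70 g; origin at the centre of its underside, x towards its rear end, away from the robot. It starts flat on the platform, 5 to 13 mm in front of the stop strip, square to it. Held by the side jaw at first: fingertips must press with about 8 to 15 N to drag it, under 5 N they may slip. Brittle: touch down at 10 mm/s or less
- substrate_front (a point): middle of the plate's front end (the end to hang over), at the underside
- substrate_rear (a point): middle of the plate's rear end, at the underside
- platform: fixed platform: dark steel deck 200 (x) x 140 (y) x 12 mm on a grey plinth set back 23 mm from the deck's front edge. Deck top 70 mm above the origin (centre of underside, up to 12 mm below the bench top, so the deck stands 58 to 70 mm high). x points to the rear, where a stop strip 8 mm thick, 12 mm high runs along the edge; front and sides are open. Yaw varies
- platform_edge (a point): middle of the deck's front edge, on top of the deck; axes as the platform's: -x points out over the edge
- nest: fixed nest: aluminium pedestal, flat top 44 mm wide (y), 60 mm above the origin (underside, on the bench), from x = -25 to 75 mm; grey foot plate 12 mm high, 100 wide, x = -40 to 90 mm. Two black cheeks (14 mm thick, 58 mm apart inside) at x = 35 to 75 mm and an end stop (face at x = 77 mm) rise 8 mm above the top. x points to the rear, away from the robot. Yaw varies
- nest_seat (a point): where the centre of the plate's underside belongs, on the pedestal's top, axes as the nest's (the plate's x along the nest's x, front end then standing 40 mm out over the pedestal's front)
- screwdriver: small screwdriver, black handle, 150 mm long; bystander, do not disturb
- jar: small closed grey jar, 40 mm across, 50 mm high; bystander, do not disturb
- parts_tray: small black open tray 70 x 90 x 25 mm; bystander, do not disturb
- jaw_mid (a point): middle of the inner face of the sprung jaw on the deck's +y side: a bar 45 mm long (platform's x = 30 to 75 mm), 4.5 mm high, that presses the plate with about 3 N across (-y) against a fixed guide rail (x = 20 to 85 mm, 4.5 mm high, 10 mm wide). The plate slides out forward between them and is free of both once its rear end has passed
Mind the look-alikes: they are no part of the job. What is shaped like the nest but blue or purple is not meant.

How it is judged:
On the way, in this order (a step that is already met when the one before it is completed fails the run):
1. the plate lies flat on the platform with its front end at least 25 mm out over the front edge (x of substrate_front in the frame of platform_edge below -0.025 m and angle between substrate's own z axis and vertical below 0.06 rad and z of substrate in the frame of platform_edge below 0.003 m and contact force between substrate and platform above 0.1 N), for 0.2 s.
2. the plate is lifted at least 20 mm clear of the platform (z of substrate in the frame of platform_edge above 0.02 m and contact force between substrate and platform below 0.01 N), for 0.1 s.
At the end, for the whole second after the job is handed in: The plate rests flat on the nest's pedestal between the cheeks, its rear end to the rear, released and at rest: its centre within 13 mm along and 7 mm across of the nest seat, within 3 mm in height, within 0.18 rad of square and 0.04 rad of level (x of substrate in the frame of nest_seat between -0.013 and 0.013 m and y of substrate in the frame of nest_seat between -0.007 and 0.007 m and z of substrate in the frame of nest_seat between -0.003 and 0.003 m and angle between the x axis of substrate and the x axis of nest_seat, either way round below 0.18 rad and x of substrate_rear in the frame of nest_seat above 0 m and angle between substrate's own z axis and vertical below 0.04 rad and linear speed of substrate below 0.01 m/s and contact force between substrate and nest above 0.1 N and contact force between the fingers and substrate below 0.05 N); the robot touches nothing.
It fails at once if while it lies on the platform, the plate is pressed with more than 25 N: by the fingers until its front end is 20 mm over the edge, from then on against the platform ((x of substrate_front in the frame of platform_edge above -0.02 m and contact force between the fingers and substrate above 25 N and contact force between substrate and platform above 0.1 N) or (x of substrate_front in the frame of platform_edge below -0.02 m and contact force between substrate and platform above 25 N)).
It fails at once if the plate is pressed or dropped on the nest with more than 25 N (contact force between substrate and nest above 25 N).
It fails at once if the plate falls off (below 30 mm over the bench) (height (world z) of substrate below 0.03 m).
It fails at once if the screwdriver, the jar or the tray is moved more than 20 mm (distance of any of screwdriver, jar, parts_tray from where it was at the start of the episode above 0.02 m).
It also fails if it takes over 61 s, if anything falls off the work surface, if the arm or the gripper's body presses on something with over 40 N, if the wrist force passes 120 N, or if a joint passes its speed limit or range.

### The arm

A 6-joint arm with a two-finger parallel gripper is mounted at the origin on the work surface. World frame = base frame: x ahead of the robot, y to its left, z up, the work surface at z = 0. Lengths are in m, angles in rad, forces in N, time in s.
With the tool pointing down it reaches from about 0.25 to 0.725 m from the base axis. Payload 4 kg.
Tool frame: the origin (TCP) lies at the centre of the arm's flange, where the gripper is bolted on; the fingertips stand 173 mm ahead of it and the grasp point (between the pads) lies 155 mm ahead of it; x points along the fingers, z is the direction in which the jaws open and shut, and the axes are right-handed (so a half turn about x gives the same grasp; the last joint's range is limited). The gripper opens to 85 mm and grips with 20 to 120 N. Pads are 22 mm wide; open, the fingers measure 114 mm over their backs; the gripper's body (76 mm by 85 mm) begins 54 mm behind the grasp point. The pads swing forward as they close: fully open they stand 13 mm farther back than shut.
Start: joints at [1.261, 0.241, 0.005, 1.335, 0, 1.571], TCP at [0.152, 0.476, 0.405] pointing down, gripper open.
Joint ranges: [-2.72, 2.72], [-1.05, 1.87], [-1.09, 1.28], [-1.99, 2.15], [-1.42, 1.44], [-3.14, 3.14]. Speed limits (rad/s): [2.79, 2.79, 3.14, 3.14, 3.14, 3.14].

### API

Orientations are given as a unit quaternion [x, y, z, w].
In Python, from workcell import bot gives the robot as it stands.
- The arm moves only by the tool arm_command, never from a script. Its argument "moves" is one flat list of numbers, 7 for each row, row after row: the shift along the tool's x, y, z in m, then the turn, a rotation vector about the tool's x, y, z in rad, then the closure, from -1 (fully open) to 1 (shut). A call has 1 to 20 rows; each row shifts and turns the pose as measured when the row begins, along the tool's axes as they then stand; what a row does not reach is not made up. A row lasts 1/12 s, in which the tool goes at most 41.7 mm and 7.16 degrees, less where a joint would pass 70% of its speed; a pose out of reach is approached as far as the arm can. A call with a gripper value outside its range is refused whole. The fingers move at their own pace and stop on an object; the grip force is fixed at half the most. Time passes only in rows, so rows that do not move let the fingers close. It gives the time, the measured TCP pose, the force and the opening at its end, in the units of the state.
- bot.get_obs(): the state, without advancing time (a new reading comes with each control period).
- bot.camera(name): name is "scene" or "top"; returns the picture (384x512x3 uint8, red, green, blue); there is no depth.
- bot.get_calibration(name): a dict with "mtx" (3x3 intrinsics, pixels), "dist" ([k1, k2, p1, p2, k3] as OpenCV has them; the pictures are not rectified), "world_from_camera" (4x4, takes a point from camera to world coordinates). Camera axes: x right, y up, looking along -z (the intrinsics and any distortion apply to the point x, -y, -z); pixel columns grow to the right and rows downward; lengths in m; the calibration is good to about 2 mm. A picture is of the moment at which its call begins. get_calibration takes no time and is no camera call.
- bot.job_done(): hands the job in, once; it reports no verdict.
The state is a dict: "clock": time; "joint_pos": joint angles; "joint_vel": joint speeds; "tau": joint torques, N m; "eef_pos": TCP position; "tool_rot": TCP orientation; "ft_force": force on the tool from outside, world axes, zero at the start; "ft_torque": the same for the moment, N m; "grip_width": finger opening in m.
Only numpy, scipy, OpenCV 4.12 (cv2) and the standard library are available. Lean on these libraries where they do the work, as an engineer would, in place of code of your own. Each camera call takes 0.05 s, during which the arm holds its last target.

## Working session

There is one attempt and no reset: what is moved stays moved. The work goes in short steps, Python scripts to look and compute and a tool call to move; the robot and the scene stay as the last step left them, time stands still between calls to the robot, and variables do not carry over. Pictures are saved under pics/ and viewed, and the job is handed in when it is done.

Besides the shell and the picture viewer there is one more tool, called after "Call:" by a JSON object that holds its "api" and its "payload", one argument or row to a line. arm_command: Moves the arm, as the interface text tells. Its arguments: {"type":"object","properties":{"moves":{"type":"array"}},"required":["moves"]}

```bash
mkdir -p pics; ls; python3 - <<'E'
from workcell import bot
import cv2
o=bot.get_obs(); print(o)
for n in ("scene","top"):
    im=bot.camera(n); cv2.imwrite(f"pics/{n}0.png",im[:,:,::-1]); 
    c=bot.get_calibration(n); print(n,c)
E
```

```text
pics
{'clock': 0.0, 'joint_pos': array([1.26103872e+00, 2.41445907e-01, 3.71071547e-03, 1.33518357e+00,
       1.50931956e-05, 1.57081020e+00]), 'joint_vel': array([ 0.00106641, -0.00025864, -0.00034681, -0.00102974, -0.0001516 ,
        0.00086444]), 'tau': array([ 8.32971928e-04, -3.72317934e+01,  2.52406847e+01,  1.70142576e-02,
        1.00662285e-04,  8.71747432e-06]), 'eef_pos': array([0.15233133, 0.47595223, 0.40379096]), 'tool_rot': array([-0.41731884,  0.57175712,  0.41644264,  0.57053861]), 'ft_force': array([0.13526009, 0.44243435, 0.58438611]), 'ft_torque': array([-0.02321556, -0.00933282,  0.00574026]), 'grip_width': 0.08540544546207421}
scene {'mtx': array([[383.88615225,   0.        , 260.85400668],
       [  0.        , 383.88615225, 192.22290062],
       [  0.        ,   0.        ,   1.        ]]), 'dist': array([0.00536373, 0.        , 0.        , 0.        , 0.        ]), 'world_from_camera': array([[ 0.85603971, -0.39925531,  0.32831574,  0.89659977],
       [ 0.51664798,  0.68108341, -0.51884512, -0.48030079],
       [-0.01645873,  0.61377569,  0.78930889,  0.79706241],
       [ 0.        ,  0.        ,  0.        ,  1.        ]])}
top {'mtx': array([[438.01001842,   0.        , 255.77142725],
       [  0.        , 438.01001842, 192.6795627 ],
       [  0.        ,   0.        ,   1.        ]]), 'dist': array([-0.13856531,  0.        ,  0.        ,  0.        ,  0.        ]), 'world_from_camera': array([[ 0.0888014 ,  0.97392544, -0.20876672,  0.37642602],
       [-0.99604479,  0.08746281, -0.01565345, -0.01865358],
       [ 0.00301403,  0.20933106,  0.97784018,  1.04852026],
       [ 0.        ,  0.        ,  0.        ,  1.        ]])}
```

View pics/scene0.png

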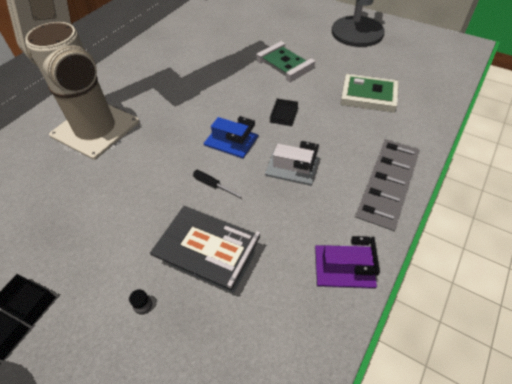

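View pics/top0.png

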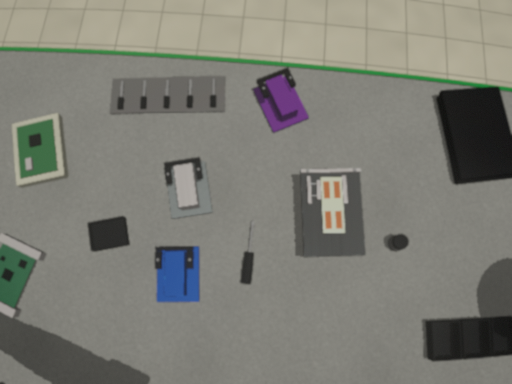

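Plate candidates in the top view: the white and copper plate on the platform (333,205), and the green boards at (38,150) and (12,275). Nest candidates: grey aluminium (187,185), blue (178,273) and purple (282,100). By the description I choose the plate at (333,205) and the grey nest at (187,185), and I'll check both in close crops.

```bash
python3 - <<'E'
import cv2, numpy as np
t=cv2.imread("pics/top0.png")
a=cv2.resize(t[155:275,280:380],None,fx=6,fy=5.0*1.2/1.0*0.83,interpolation=cv2.INTER_CUBIC)
a=cv2.resize(t[160:265,285:375],None,fx=5.5,fy=5.5,interpolation=cv2.INTER_CUBIC)
cv2.imwrite("pics/crop_plat.png",a)
a=cv2.resize(t[145:230,150:225],None,fx=7,fy=7,interpolation=cv2.INTER_CUBIC)
cv2.imwrite("pics/crop_nest.png",a)
s=cv2.imread("pics/scene0.png")
cv2.imwrite("pics/crop_splat.png",cv2.resize(s[200:300,145:270],None,fx=6,fy=6,interpolation=cv2.INTER_CUBIC))
cv2.imwrite("pics/crop_snest.png",cv2.resize(s[130:190,255:330],None,fx=9,fy=9,interpolation=cv2.INTER_CUBIC))
E
```

```text
(no output)
```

View pics/crop_plat.png

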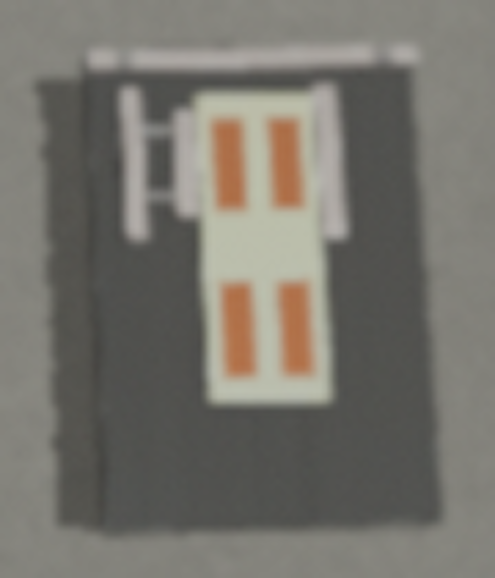

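View pics/crop_nest.png

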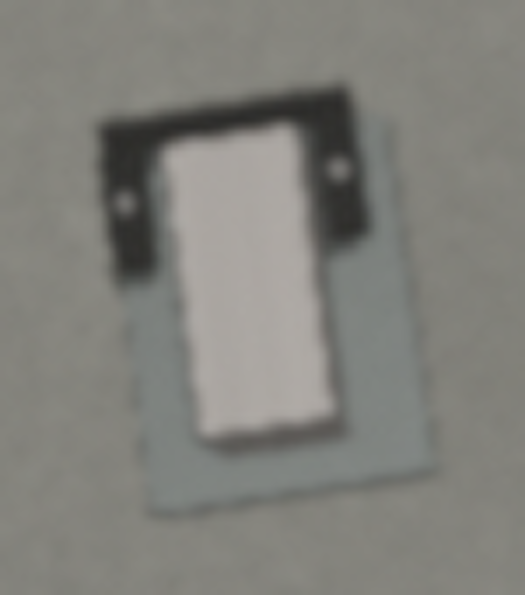

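View pics/crop_splat.png

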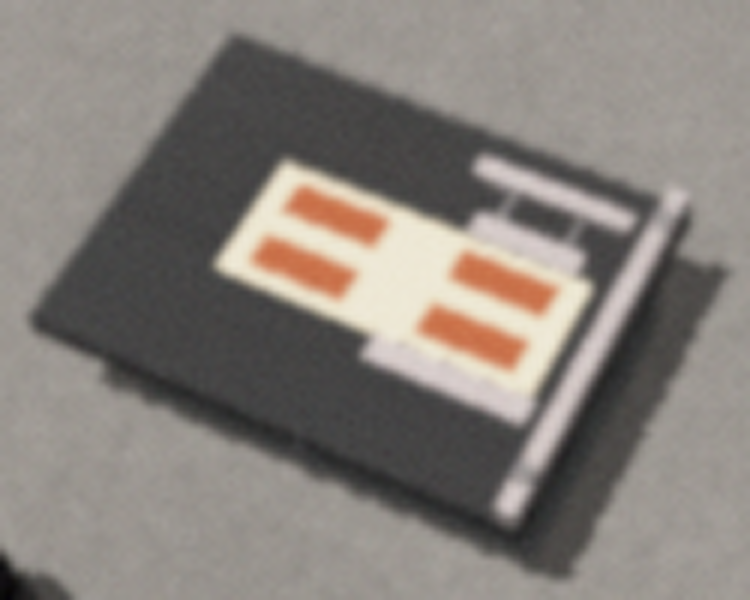

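View pics/crop_snest.png

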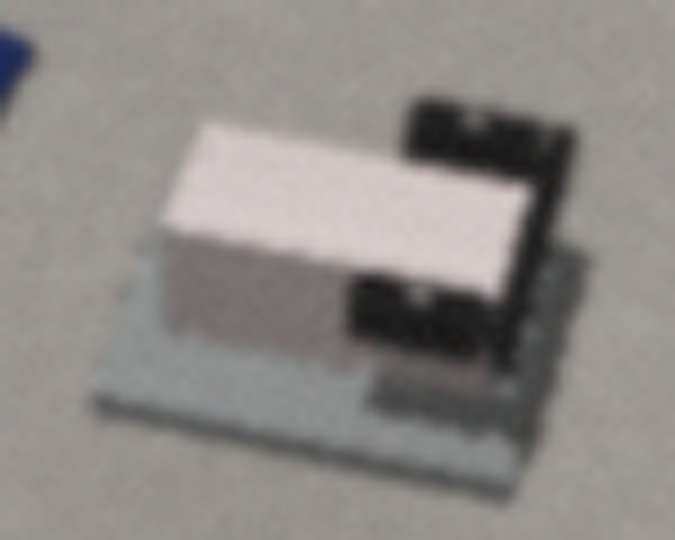

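```bash
cat > h.py <<'E'
import numpy as np, cv2
from scipy.optimize import least_squares
from workcell import bot
def proj(n,P):
    c=bot.get_calibration(n); W=np.linalg.inv(c["world_from_camera"])
    p=np.atleast_2d(P)@W[:3,:3].T+W[:3,3]; p=p*[1,-1,-1]
    return cv2.projectPoints(p.reshape(-1,1,3),np.zeros(3),np.zeros(3),c["mtx"],c["dist"])[0].reshape(-1,2)
def un(pts,s,off): return (np.array(pts,float)+.5)/s-.5+np.array(off)
def loc(L,x,y,yaw,z): 
    L=np.array(L,float); c,s=np.cos(yaw),np.sin(yaw)
    return np.c_[x+c*L[:,0]-s*L[:,1],y+s*L[:,0]+c*L[:,1],z+L[:,2]]
E
cat > fit.py <<'E'
from h import *
T=un([(102,531),(441,521),(209,404),(332,402),(195,93),(311,91)],5.5,(285,160))
S=un([(235,35),(32,320),(285,157),(215,267),(594,285),(533,398)],6,(145,200))
def fit(cams,names=""):
    def model(p):
        x,y,yaw,zd,px,py=p   # px= front of plate
        L=[(-.1,.07,0),(-.1,-.07,0),(px,py+.025,.003),(px,py-.025,.003),(px+.13,py+.025,.003),(px+.13,py-.025,.003)]
        return loc(L,x,y,yaw,zd)
    f=lambda p: np.concatenate([(proj(n,model(p))-O).ravel() for n,O in cams]+[[ (p[3]-.064)/.01]])
    r=least_squares(f,[.4,-.18,0,.064,-.04,0]); print(names,r.x.round(4)); print(r.fun.round(1)); return r.x
p=fit([("top",T),("scene",S)],"both");fit([("top",T)],"top");fit([("scene",S)],"scene")
TN=un([(163,148),(300,125),(203,436),(335,410)],7,(150,145))
SN=un([(530,183),(497,295),(205,122),(162,225)],9,(255,130))
def fitn(cams,names):
    L=[(.075,.022,.06),(.075,-.022,.06),(-.025,.022,.06),(-.025,-.022,.06)]
    f=lambda p: np.concatenate([(proj(n,loc(L,p[0],p[1],p[2],0))-O).ravel() for n,O in cams])
    r=least_squares(f,[.45,.15,0]); print(names,r.x.round(4)); print(r.fun.round(1)); return r.x
fitn([("top",TN),("scene",SN)],"both");fitn([("top",TN)],"top");fitn([("scene",SN)],"scene")
E
python3 fit.py
```

```text
both [ 0.5594 -0.1807  0.1117  0.0614 -0.0489 -0.0006]
[ 0.3 -0.3  0.1 -0.3  0.  -0.5 -0.5 -0.7 -0.4  0.4 -0.2  0.3 -0.1 -0.5
 -0.3 -0.3 -0.   0.7 -0.1 -0.1 -0.2 -0.  -0.5  0.1 -0.3]
top [ 0.5582 -0.1796  0.1098  0.0671 -0.0492 -0.0013]
[-0.1 -0.   0.1  0.   0.2 -0.2 -0.2 -0.4 -0.1  0.3  0.2  0.3  0.3]
scene [ 5.617e-01 -1.820e-01  1.130e-01  6.370e-02 -5.000e-02  5.000e-04]
[ 0.2 -0.2 -0.1  0.2  0.1  0.5 -0.  -0.2  0.1 -0.2 -0.2 -0.  -0. ]
both [0.5692 0.1558 0.2534]
[ 0.6 -0.7 -0.6 -0.4  0.2 -0.5  0.2  0.2 -0.3  0.1 -0.1 -0.6 -0.6 -0.4
 -0.2 -0.4]
top [0.5684 0.1559 0.2546]
[ 0.4 -0.3 -0.7 -0.1  0.1 -0.1  0.1  0.5]
scene [0.5704 0.1552 0.2517]
[ 0.   0.4  0.2 -0.2 -0.3 -0.1  0.1 -0.1]
```

```bash
cat >> h.py <<'E'
from scipy.spatial.transform import Rotation as Ro
PX,PY,PYAW,PZ=0.5597,-0.1807,0.1115,0.0625   # platform
NX,NY,NYAW=0.5694,0.1556,0.2530
def plat(x,y=0): return loc([(x,y,0)],PX,PY,PYAW,PZ)[0]
def nest(x,y=0): return loc([(x,y,.06)],NX,NY,NYAW,0)[0]
def goal(yaw,sgn=None):
    o=bot.get_obs(); R=Ro.from_quat(o["tool_rot"])
    best=None
    for s in (1,-1):
        z=s*np.array([-np.sin(yaw),np.cos(yaw),0]); x=np.array([0,0,-1.]); y=np.cross(z,x)
        G=Ro.from_matrix(np.c_[x,y,z]); rv=(R.inv()*G).as_rotvec()
        if best is None or np.linalg.norm(rv)<np.linalg.norm(best[1]): best=(G,rv,s)
    return o,R,best
def to(P,yaw):
    """delta to TCP position P; before and after rotation"""
    o,R,(G,rv,s)=goal(yaw); d=np.array(P)-o["eef_pos"]
    print("clk",o["clock"].round(2) if hasattr(o["clock"],"round") else o["clock"],"pos",o["eef_pos"].round(4),"w",round(o["grip_width"],4),"F",o["ft_force"].round(2))
    print("rotvec(tool)",rv.round(4),"s",s,"shift in current tool",R.inv().apply(d).round(4),"in goal tool",G.inv().apply(d).round(4))
E
python3 - <<'E'
from h import *
p=plat(0.036); print(p, plat(-.1),plat(-.055)); to([p[0],p[1],.0655+.173+.02],PYAW)
to([p[0],p[1],.0655+.173+.02],PYAW+np.pi)
o=bot.get_obs();print(Ro.from_quat(o["tool_rot"]).as_matrix().round(3))
E
```

```text
[ 0.59547645 -0.17669431  0.0625    ] [ 0.46032097 -0.19182691  0.0625    ] [ 0.50504153 -0.1868198   0.0625    ]
clk 0.1 pos [0.1524 0.476  0.4039] w 0.0856 F [-0.17 -0.12  0.29]
rotvec(tool) [-4.213e-01 -1.900e-03 -4.000e-04] s 1 shift in current tool [ 0.1463 -0.621  -0.4862] in goal tool [ 0.1454 -0.3678 -0.6979]
clk 0.1 pos [0.1524 0.476  0.4039] w 0.0856 F [-0.17 -0.12  0.29]
rotvec(tool) [-4.213e-01 -1.900e-03 -4.000e-04] s -1 shift in current tool [ 0.1463 -0.621  -0.4862] in goal tool [ 0.1454 -0.3678 -0.6979]
[[-0.001 -0.952  0.305]
 [-0.002  0.305  0.952]
 [-1.    -0.    -0.002]]
```

Call:
{"api": "arm_command", "payload": {
  "moves": [0,0,0,-0.07,0,0,1,0,0,0,-0.07,0,0,1,0,0,0,-0.07,0,0,1,0,0,0,-0.07,0,0,1,0,0,0,-0.07,0,0,1,0,0,0,-0.07,0,0,1]
}}

```text
clock: 0.6
eef_pos: [0.1521, 0.475, 0.4005]
tool_rot: [0.533, -0.47, -0.53, -0.464]
ft_force: [0.3, 0.4, -0.4]
grip_width: 0.012
```

```bash
python3 - <<'E'
from h import *
p=plat(0.036); to([p[0],p[1],.0655+.173+.02],PYAW); print(bot.get_obs()["joint_pos"])
E
```

```text
clk 0.6 pos [0.1521 0.475  0.4005] w 0.012 F [ 0.33  0.36 -0.35]
rotvec(tool) [ 0.0176 -0.0089 -0.0041] s 1 shift in current tool [ 0.1467 -0.3564 -0.7021] in goal tool [ 0.142  -0.3682 -0.697 ]
[ 1.26100345e+00  2.44495993e-01 -9.62289256e-04  1.33514316e+00
 -6.37801792e-06  1.13187651e+00]
```

Call:
{"api": "arm_command", "payload": {
  "moves": [0,-0.018,-0.035,0,0,0,1,0,-0.018,-0.035,0,0,0,1,0,-0.018,-0.035,0,0,0,1,0,-0.018,-0.035,0,0,0,1,0,-0.018,-0.035,0,0,0,1,0,-0.018,-0.035,0,0,0,1,0,-0.018,-0.035,0,0,0,1,0,-0.018,-0.035,0,0,0,1,0,-0.018,-0.035,0,0,0,1,0,-0.018,-0.035,0,0,0,1,0,-0.018,-0.035,0,0,0,1,0,-0.018,-0.035,0,0,0,1,0,-0.018,-0.035,0,0,0,1,0,-0.018,-0.035,0,0,0,1,0,-0.018,-0.035,0,0,0,1,0,-0.018,-0.035,0,0,0,1,0,-0.018,-0.035,0,0,0,1,0,-0.018,-0.035,0,0,0,1]
}}

```text
clock: 2.1
eef_pos: [0.5703, -0.1265, 0.3964]
tool_rot: [-0.535, 0.467, 0.537, 0.456]
ft_force: [0.3, 1.7, 0.2]
grip_width: 0.0001
```

```bash
python3 - <<'E'
from h import *
p=plat(0.036); to([p[0],p[1],.0655+.173+.02],PYAW)
E
```

```text
clk 2.1 pos [ 0.5703 -0.1265  0.3964] w 0.0001 F [0.34 1.66 0.18]
rotvec(tool) [ 0.0368 -0.0091 -0.0137] s 1 shift in current tool [ 0.1381 -0.0194 -0.0521] in goal tool [ 0.1379 -0.0194 -0.0526]
```

Call:
{"api": "arm_command", "payload": {
  "moves": [0.01,-0.004,-0.012,0.018,-0.005,-0.007,1,0.02,-0.005,-0.013,0.018,-0.004,-0.006,1,0.025,-0.005,-0.013,0,0,0,1,0.025,-0.005,-0.013,0,0,0,1,0.025,0,0,0,0,0,1,0.015,0,0,0,0,0,1,0,0,0,0,0,0,1]
}}

```text
clock: 2.68
eef_pos: [0.5987, -0.1865, 0.2656]
tool_rot: [-0.523, 0.475, 0.524, 0.475]
ft_force: [-1.9, 0.8, 0.0]
grip_width: -0.0003
```

```bash
python3 - <<'E'
from h import *
p=plat(0.036); to([p[0],p[1],.0655+.173+.008],PYAW)
E
```

```text
clk 2.6833 pos [ 0.5987 -0.1865  0.2656] w -0.0003 F [-1.91  0.78  0.  ]
rotvec(tool) [-0.0146  0.0008 -0.0015] s 1 shift in current tool [0.0192 0.0022 0.0101] in goal tool [0.0191 0.0021 0.0101]
```

Call:
{"api": "arm_command", "payload": {
  "moves": [0.003,0.001,0.005,-0.014,0,0,1,0.004,0.001,0.005,0,0,0,1,0.003,0,0,0,0,0,1,0,0,0,0,0,0,1,0,0,0,0,0,0,1]
}}

```text
clock: 3.1
eef_pos: [0.595, -0.1741, 0.2561]
tool_rot: [-0.527, 0.471, 0.529, 0.471]
ft_force: [0.1, -0.8, 0.3]
grip_width: 0.0
```

```bash
python3 - <<'E'
from h import *
p=plat(0.036); to([p[0],p[1],.0655+.173],PYAW)
for n in ("scene","top"):
    cv2.imwrite(f"pics/{n}1.png",bot.camera(n)[:,:,::-1])
s=cv2.imread("pics/scene1.png"); cv2.imwrite("pics/c1.png",cv2.resize(s[180:300,135:285],None,fx=5,fy=5,interpolation=cv2.INTER_CUBIC))
E
```

```text
clk 3.1 pos [ 0.595  -0.1741  0.2561] w 0.0 F [ 0.08 -0.78  0.29]
rotvec(tool) [ 0.0026  0.0018 -0.002 ] s 1 shift in current tool [ 0.0176 -0.0002 -0.0027] in goal tool [ 0.0176 -0.0002 -0.0027]
```

View pics/c1.png

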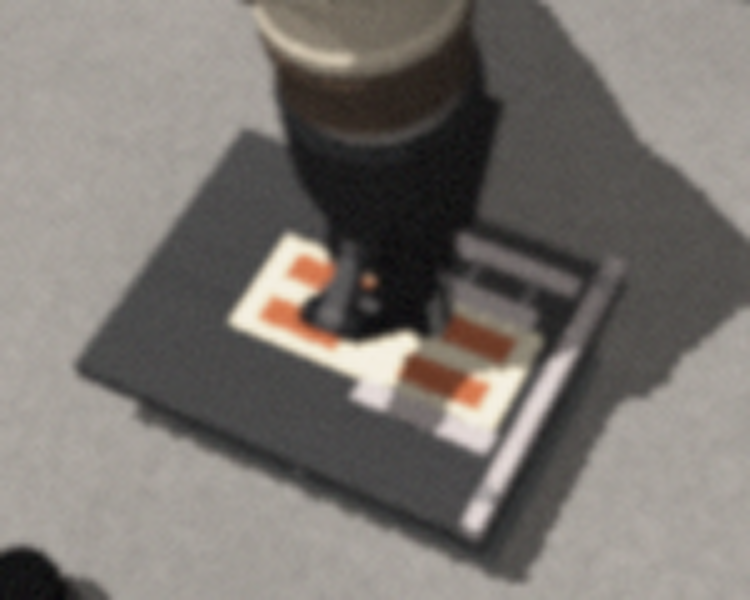

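Call:
{"api": "arm_command", "payload": {
  "moves": [0.002,0,-0.001,0,0,0,1,0.002,0,-0.001,0,0,0,1,0.002,0,-0.001,0,0,0,1,0.001,0,0,0,0,0,1,0.0006,0,0,0,0,0,1,0.0006,0,0,0,0,0,1]
}}

```text
clock: 3.7
eef_pos: [0.5964, -0.1782, 0.2499]
tool_rot: [0.528, -0.47, -0.527, -0.472]
ft_force: [0.1, 0.1, -0.0]
grip_width: 0.0002
```

Call:
{"api": "arm_command", "payload": {
  "moves": [0.0007,0,0,0,0,0,1,0.0007,0,0,0,0,0,1,0.0007,0,0,0,0,0,1,0.0007,0,0,0,0,0,1,0.0007,0,0,0,0,0,1,0.0007,0,0,0,0,0,1,0.0007,0,0,0,0,0,1,0.0007,0,0,0,0,0,1]
}}

```text
clock: 4.37
eef_pos: [0.5963, -0.1782, 0.2433]
tool_rot: [0.528, -0.47, -0.527, -0.472]
ft_force: [-0.7, -0.1, -0.7]
grip_width: -0.0002
```

Call:
{"api": "arm_command", "payload": {
  "moves": [0.0006,0,0,0,0,0,1,0.0006,0,0,0,0,0,1,0.0006,0,0,0,0,0,1,0.0006,0,0,0,0,0,1]
}}

```text
clock: 4.7
eef_pos: [0.5963, -0.1782, 0.2409]
tool_rot: [0.528, -0.47, -0.527, -0.472]
ft_force: [-2.0, 0.9, 5.3]
grip_width: -0.0
```

Call:
{"api": "arm_command", "payload": {
  "moves": [0.0006,0,0,0,0,0,1]
}}

```text
clock: 4.78
eef_pos: [0.5963, -0.1782, 0.2409]
tool_rot: [0.528, -0.47, -0.527, -0.472]
ft_force: [-2.2, 0.7, 5.4]
grip_width: 0.0002
```

Call:
{"api": "arm_command", "payload": {
  "moves": [0.0006,0,0,0,0,0,1]
}}

```text
clock: 4.87
eef_pos: [0.5962, -0.1782, 0.241]
tool_rot: [0.528, -0.47, -0.527, -0.472]
ft_force: [-2.0, 0.4, 4.7]
grip_width: -0.0001
```

Call:
{"api": "arm_command", "payload": {
  "moves": [0.0009,0,0,0,0,0,1,0.0012,0,0,0,0,0,1,0.0012,0,0,0,0,0,1]
}}

```text
clock: 5.12
eef_pos: [0.5959, -0.1781, 0.2409]
tool_rot: [0.529, -0.47, -0.526, -0.472]
ft_force: [-2.6, 1.7, 8.0]
grip_width: 0.0
```

Call:
{"api": "arm_command", "payload": {
  "moves": [0.0015,0.001,0,0,0,0,1,0.0015,0.0015,0,0,0,0,1,0.0015,0.002,0,0,0,0,1,0.0015,0.002,0,0,0,0,1]
}}

```text
clock: 5.45
eef_pos: [0.5931, -0.1782, 0.2409]
tool_rot: [0.533, -0.466, -0.522, -0.475]
ft_force: [1.3, 1.0, 5.2]
grip_width: -0.0002
```

```bash
cat > st.py <<'E'
from h import *
import sys
o,R,(G,rv,s)=goal(PYAW); e=o["eef_pos"]
tip=e+R.apply([.173,0,0]); d=tip-plat(0); c,s_=np.cos(PYAW),np.sin(PYAW)
print("tip in platform x,y:",(c*d[0]+s_*d[1]).round(4),(-s_*d[0]+c*d[1]).round(4),"z",tip[2].round(4),"rotfix",rv.round(4),"F tool",R.inv().apply(o["ft_force"]).round(1),"vs plat x",round(float(np.dot(o["ft_force"],[c,s_,0])),2))
if len(sys.argv)>1:
    n=sys.argv[1]
    s=bot.camera("scene")[:,:,::-1]; cv2.imwrite(f"pics/scene{n}.png",s); cv2.imwrite(f"pics/c{n}.png",cv2.resize(s[180:300,135:285],None,fx=5,fy=5,interpolation=cv2.INTER_CUBIC))
E
python3 st.py 2
```

```text
tip in platform x,y: 0.037 -0.0017 z 0.068 rotfix [ 0.0033 -0.0026  0.0207] F tool [-5.2 -1.5  0.8] vs plat x 1.42
```

View pics/c2.png

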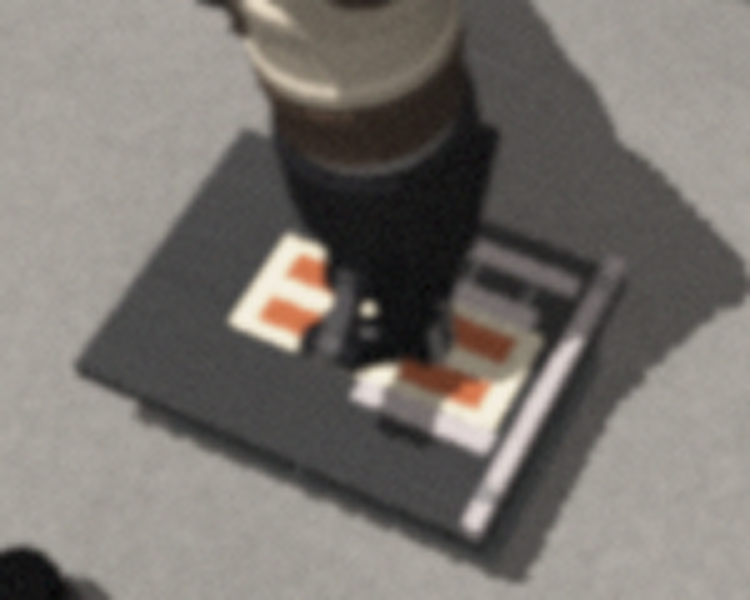

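Call:
{"api": "arm_command", "payload": {
  "moves": [0.0015,0.0005,0,0,0,0.01,1,0.0018,0.0005,0,0,0,0.02,1]
}}

```text
clock: 5.67
eef_pos: [0.5942, -0.1784, 0.2409]
tool_rot: [0.529, -0.472, -0.527, -0.469]
ft_force: [3.2, 0.6, 7.0]
grip_width: -0.0
```

```bash
python3 st.py
```

```text
tip in platform x,y: 0.0346 -0.0024 z 0.0679 rotfix [ 0.0038 -0.0048 -0.0001] F tool [-7.  -3.3  0.2] vs plat x 3.27
```

Call:
{"api": "arm_command", "payload": {
  "moves": [0.002,0.002,0,0,0,0.005,1,0.002,0.003,0,0,0,0.012,1,0.002,0.003,0,0,0,0.015,1]
}}

```text
clock: 5.92
eef_pos: [0.5917, -0.179, 0.2409]
tool_rot: [-0.527, 0.476, 0.53, 0.464]
ft_force: [2.9, 1.7, 7.4]
grip_width: 0.0003
```

```bash
python3 st.py
```

```text
tip in platform x,y: 0.0293 -0.0033 z 0.0679 rotfix [ 0.0058 -0.0081 -0.0157] F tool [-7.4 -2.9  1.3] vs plat x 3.05
```

```bash
python3 st.py 3; python3 - <<'E'
from h import *
t=bot.camera("top")[:,:,::-1]; cv2.imwrite("pics/ct3.png",cv2.resize(t[160:265,285:375],None,fx=5.5,fy=5.5,interpolation=cv2.INTER_CUBIC))
E
```

```text
tip in platform x,y: 0.0293 -0.0033 z 0.0679 rotfix [ 0.0058 -0.0081 -0.0157] F tool [-7.4 -2.9  1.3] vs plat x 3.05
```

View pics/c3.png

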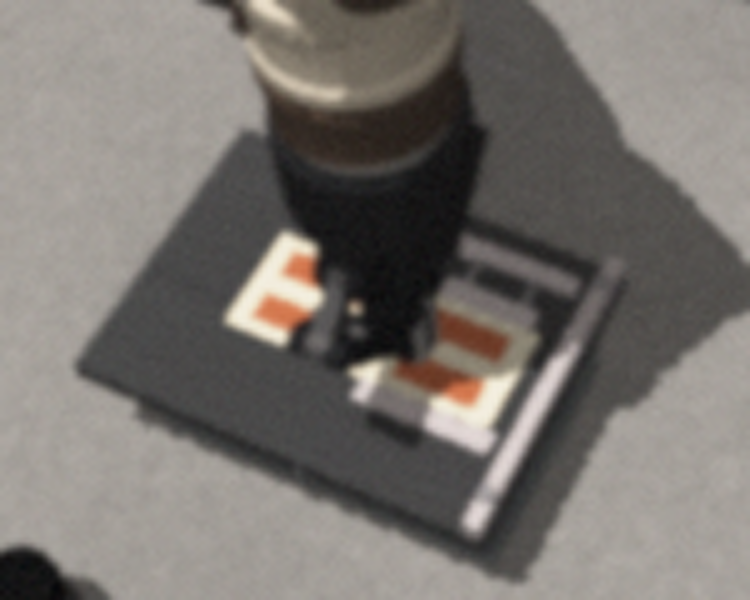

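View pics/ct3.png

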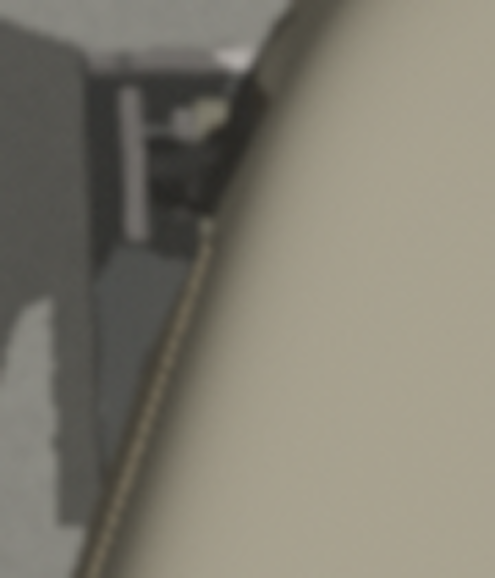

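Call:
{"api": "arm_command", "payload": {
  "moves": [0.0025,0,0.0005,0,0,0,1,0.0032,0,0.0005,0,0,0,1]
}}

```text
clock: 6.18
eef_pos: [0.592, -0.1785, 0.2408]
tool_rot: [-0.528, 0.476, 0.528, 0.464]
ft_force: [-6.5, 2.2, 21.4]
grip_width: -0.0001
```

```bash
python3 st.py
```

```text
tip in platform x,y: 0.0301 -0.0033 z 0.0678 rotfix [ 0.0057 -0.0113 -0.013 ] F tool [-21.3   6.5   2.7] vs plat x -6.24
```

Call:
{"api": "arm_command", "payload": {
  "moves": [0.0018,0.001,0,0,0,0.005,1]
}}

```text
clock: 6.27
eef_pos: [0.5916, -0.1786, 0.241]
tool_rot: [-0.528, 0.477, 0.529, 0.463]
ft_force: [1.1, 1.0, 3.3]
grip_width: -0.0002
```

```bash
python3 st.py
```

```text
tip in platform x,y: 0.0293 -0.0037 z 0.068 rotfix [ 0.0059 -0.0126 -0.0152] F tool [-3.4 -1.1  0.8] vs plat x 1.17
```

Call:
{"api": "arm_command", "payload": {
  "moves": [0.002,0.002,0.0005,0,-0.003,0.002,1,0.0023,0.003,0.0005,0,-0.003,0.002,1]
}}

```text
clock: 6.43
eef_pos: [0.5896, -0.179, 0.2409]
tool_rot: [0.529, -0.475, -0.528, -0.465]
ft_force: [3.3, 0.0, 8.7]
grip_width: -0.0001
```

```bash
python3 st.py
```

```text
tip in platform x,y: 0.0284 -0.0037 z 0.0679 rotfix [ 0.0061 -0.0116 -0.0088] F tool [-8.8 -3.2 -0.5] vs plat x 3.32
```

Call:
{"api": "arm_command", "payload": {
  "moves": [0.0026,0.003,0.0005,0,-0.003,0.005,1,0.0026,0.003,0.0005,0,-0.003,0.005,1]
}}

```text
clock: 6.6
eef_pos: [0.5876, -0.1795, 0.2409]
tool_rot: [0.53, -0.473, -0.527, -0.466]
ft_force: [4.0, 0.9, 8.8]
grip_width: -0.0001
```

```bash
python3 st.py
```

```text
tip in platform x,y: 0.0271 -0.0037 z 0.0679 rotfix [ 0.0064 -0.0104 -0.0043] F tool [-8.8 -4.1  0.4] vs plat x 4.12
```

Call:
{"api": "arm_command", "payload": {
  "moves": [0.003,0.004,0.0005,0,-0.003,0.007,1,0.003,0.004,0.0005,0,-0.003,0.007,1,0.003,0.004,0.0005,0,-0.003,0.007,1]
}}

```text
clock: 6.85
eef_pos: [0.5827, -0.1803, 0.2409]
tool_rot: [0.531, -0.471, -0.527, -0.467]
ft_force: [3.8, 0.7, 10.3]
grip_width: 0.0003
```

```bash
python3 st.py 4
```

```text
tip in platform x,y: 0.0229 -0.0037 z 0.0679 rotfix [ 0.0077 -0.0088 -0.0001] F tool [-10.3  -3.8   0.1] vs plat x 3.83
```

View pics/c4.png

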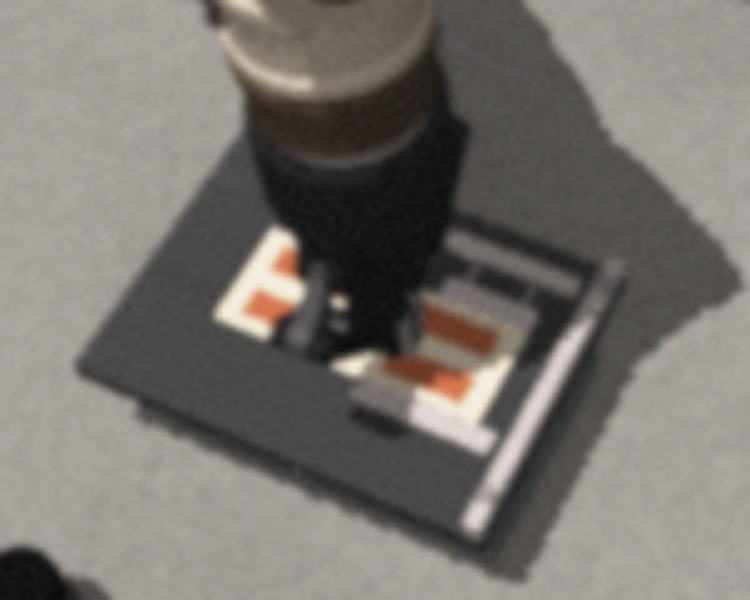

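Call:
{"api": "arm_command", "payload": {
  "moves": [0.003,0.005,0.0005,0.002,-0.003,0.007,1,0.003,0.005,0.0005,0.002,-0.003,0.007,1,0.003,0.005,0.0005,0.002,-0.003,0.007,1,0.003,0.005,0.0005,0,-0.003,0.007,1,0.003,0.005,0.0005,0,-0.003,0.007,1,0.003,0.005,0.0005,0,-0.003,0.007,1]
}}

```text
clock: 7.4
eef_pos: [0.567, -0.1826, 0.2409]
tool_rot: [0.532, -0.469, -0.525, -0.471]
ft_force: [3.2, 1.2, 10.8]
grip_width: 0.0001
```

```bash
python3 st.py
```

```text
tip in platform x,y: 0.0084 -0.0037 z 0.0679 rotfix [ 0.0047 -0.006   0.0083] F tool [-10.7  -3.4   0.7] vs plat x 3.33
```

Call:
{"api": "arm_command", "payload": {
  "moves": [0.003,0.005,0,0,-0.002,0.011,1,0.003,0.005,0,0,-0.002,0.011,1,0.003,0.005,0,0,-0.002,0.011,1,0.003,0.005,0,0,-0.002,0.011,1,0.003,0.005,0,0,-0.002,0.011,1,0.003,0.005,0,0,-0.002,0.011,1,0.003,0.005,0,0,-0.002,0.011,1,0.003,0.005,0,0,-0.002,0.011,1]
}}

```text
clock: 8.07
eef_pos: [0.5467, -0.187, 0.2409]
tool_rot: [-0.528, 0.472, 0.532, 0.465]
ft_force: [5.3, 2.2, 11.0]
grip_width: -0.0002
```

```bash
python3 st.py 5
```

```text
tip in platform x,y: -0.0155 -0.0052 z 0.0679 rotfix [ 0.0124 -0.0021 -0.0112] F tool [-11.   -5.4   1.5] vs plat x 5.51
```

View pics/c5.png

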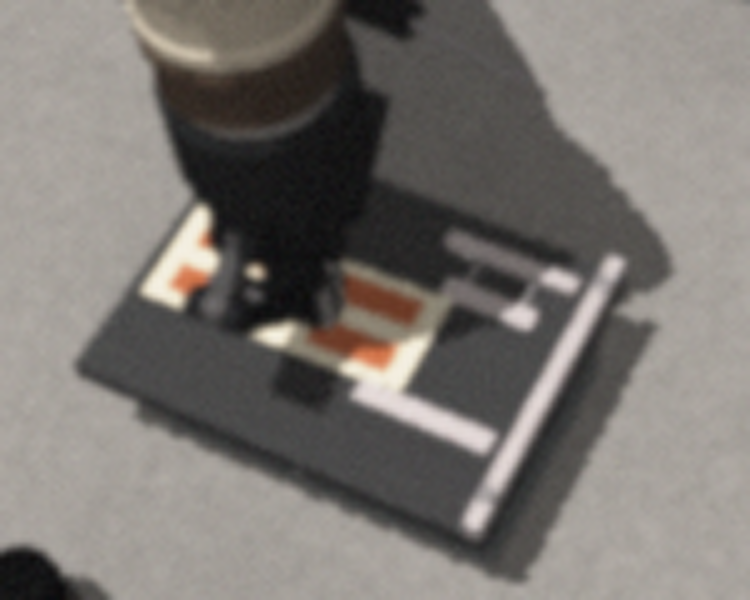

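Call:
{"api": "arm_command", "payload": {
  "moves": [0.0028,0.005,0.0005,0.003,0,0.006,1,0.0028,0.005,0.0005,0.003,0,0.006,1,0.0026,0.005,0.0005,0.003,0,0.006,1,0.0026,0.005,0.0005,0.002,0,0.006,1,0.0026,0.005,0.0005,0.002,0,0.006,1]
}}

```text
clock: 8.53
eef_pos: [0.5318, -0.1886, 0.2409]
tool_rot: [0.53, -0.475, -0.526, -0.466]
ft_force: [2.2, 0.6, 10.3]
grip_width: -0.0002
```

```bash
python3 st.py
```

```text
tip in platform x,y: -0.0296 -0.0069 z 0.0679 rotfix [ 0.0022 -0.0129 -0.0057] F tool [-10.3  -2.2   0.2] vs plat x 2.25
```

Call:
{"api": "arm_command", "payload": {
  "moves": [0.0025,0.005,0,0,-0.003,0.007,1,0.0025,0.005,0,0,-0.003,0.007,1,0.0025,0.005,0,0,-0.003,0.007,1,0.0025,0.005,0,0,-0.003,0.007,1,0.0025,0.005,0,0,-0.003,0.007,1,0.0025,0.004,0,0,-0.003,0.007,1]
}}

```text
clock: 9.03
eef_pos: [0.5137, -0.1946, 0.2409]
tool_rot: [0.528, -0.475, -0.528, -0.465]
ft_force: [1.9, 0.6, 10.3]
grip_width: -0.0002
```

```bash
python3 st.py 6
```

```text
tip in platform x,y: -0.049 -0.0106 z 0.0679 rotfix [ 0.0039 -0.0105 -0.01  ] F tool [-10.3  -1.8   0.3] vs plat x 1.93
```

View pics/c6.png

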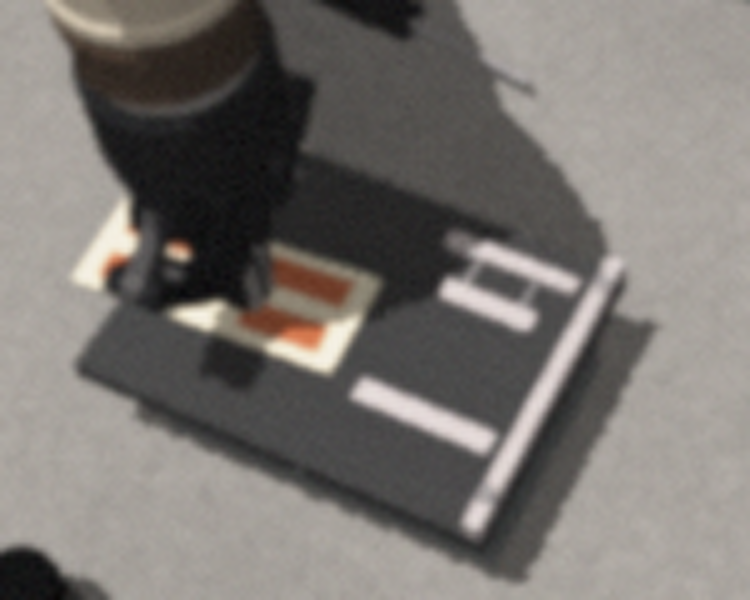

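```bash
cat > pf.py <<'E'
from h import *
def platefit(n,px,zd,names=("fr","rr","rl","fl")):
    Ld=dict(fr=(-.065,-.025,.003),rr=(.065,-.025,.003),rl=(.065,.025,.003),fl=(-.065,.025,.003))
    L=[Ld[k] for k in names]
    f=lambda p:(proj(n,loc(L,p[0],p[1],p[2],zd))-px).ravel()
    r=least_squares(f,[.48,-.19,.11]); c,s=np.cos(PYAW),np.sin(PYAW); d=r.x[:2]-[PX,PY]
    print("plate world",r.x.round(4),"centre in platform",(c*d[0]+s*d[1]).round(4),(-s*d[0]+c*d[1]).round(4),"yawrel",round(r.x[2]-PYAW,4),"overhang",round(-(c*d[0]+s*d[1]-.065+.1),4),"res",r.fun.round(1)); return r.x
E
python3 - <<'E'
from pf import *
platefit("scene",un([(70,278),(333,375),(383,280),(128,200)],5,(135,180)),.0645)
f=proj("scene",[plat(-.1,.07)+[0,0,.002],plat(-.1,-.07)+[0,0,.002]]); print((f-[135,180])*5)
E
```

```text
plate world [ 0.5016 -0.1968  0.1721] centre in platform -0.0595 -0.0096 yawrel 0.0606 overhang 0.0245 res [ 0.1  0.9 -0.1 -0.1  0.   0.2  0.  -1. ]
[[242.87928919 121.21022834]
 [ 71.78028356 359.77536916]]
```

Call:
{"api": "arm_command", "payload": {
  "moves": [0.0025,0.005,0.0008,0.002,-0.003,0.004,1,0.0025,0.005,0.0008,0.002,-0.003,0.004,1,0.0025,0.005,0.0008,0.002,-0.003,0.004,1,0.0025,0.005,0.0008,0,-0.003,0.004,1,0.0022,0.003,0,0,-0.003,0.003,1,0.0015,0,0,0,0,0,1,0.0008,0,0,0,0,0,1]
}}

```text
clock: 9.67
eef_pos: [0.5002, -0.1978, 0.241]
tool_rot: [0.531, -0.473, -0.522, -0.47]
ft_force: [-0.8, 0.9, 2.9]
grip_width: -0.0002
```

```bash
python3 st.py 7
```

```text
tip in platform x,y: -0.0601 -0.0125 z 0.068 rotfix [-0.0021 -0.0122  0.0052] F tool [-2.9  0.7  0.9] vs plat x -0.71
```

View pics/c7.png

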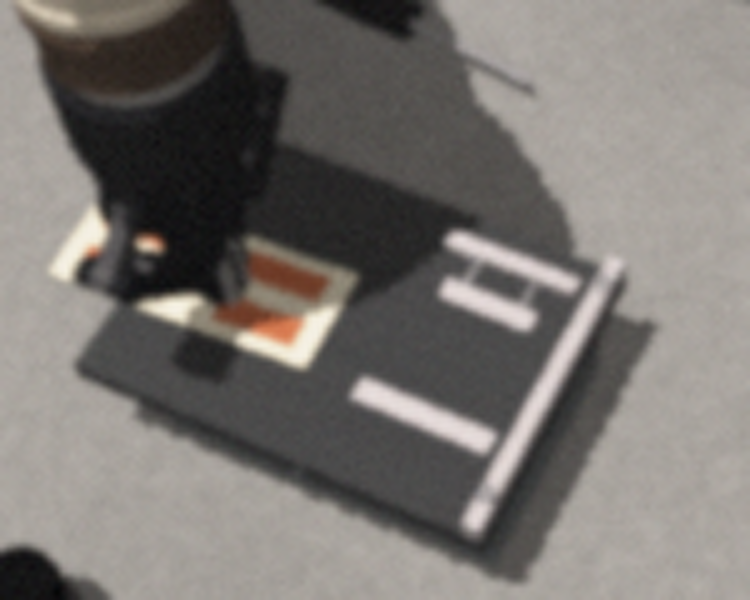

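Call:
{"api": "arm_command", "payload": {
  "moves": [0.0018,0.001,0,0,-0.003,0.003,1,0.0024,0.004,0,0,-0.003,0.004,1,0.0025,0.005,0,0,-0.003,0.004,1,0.0022,0.003,0,0,-0.003,0.003,1,0.0015,0,0,0,0,0,1,0.0005,0,0,0,0,0,1,-0.002,0,0,0,0,0,1,-0.008,0,0,0,0,0,1,-0.02,0,0,0,0,0,1,-0.02,0,0,0,0,0,1,-0.02,0.02,0,0,0,0,1,-0.02,0.025,0,0,0,0,-1,-0.005,0.025,0,0,0,0,-1,0,0.02,0,0,0,0,-1,0,0.01,0,0,0,0,-1,0,0,0,0,0,0,-1]
}}

```text
clock: 11.05
eef_pos: [0.3896, -0.2113, 0.3367]
tool_rot: [0.53, -0.472, -0.525, -0.47]
ft_force: [-0.1, -0.0, -0.7]
grip_width: 0.0606
```

```bash
python3 st.py 8; python3 - <<'E'
from h import *
t=bot.camera("top")[:,:,::-1]; cv2.imwrite("pics/top8.png",t); cv2.imwrite("pics/ct8.png",cv2.resize(t[155:300,275:385],None,fx=4,fy=4,interpolation=cv2.INTER_CUBIC))
E
```

```text
tip in platform x,y: -0.172 -0.0126 z 0.1637 rotfix [ 0.0012 -0.0066  0.0023] F tool [ 0.7  0.1 -0. ] vs plat x -0.13
```

View pics/c8.png

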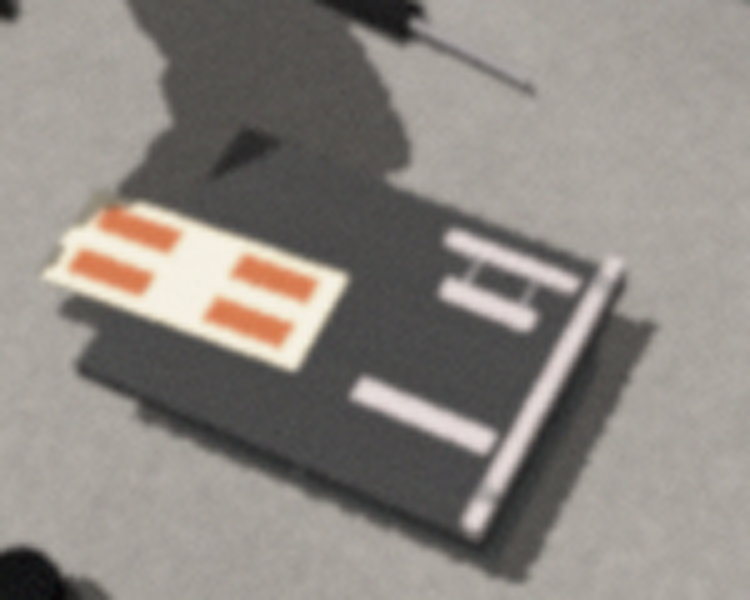

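View pics/ct8.png

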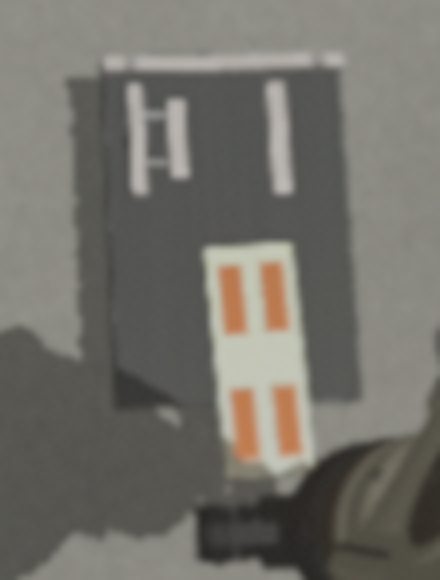

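```bash
python3 - <<'E'
from pf import *
S=un([(42,277),(297,371),(349,274)],5,(135,180)); T=un([(204,247),(294,242)],4,(275,155))
platefit("scene",S,.0645,("fr","rr","rl"))
platefit("top",T,.0645,("rl","rr"))
Ld=dict(fr=(-.065,-.025,.003),rr=(.065,-.025,.003),rl=(.065,.025,.003))
f=lambda p:np.r_[(proj("scene",loc([Ld[k] for k in("fr","rr","rl")],*p,.0645))-S).ravel(),(proj("top",loc([Ld[k] for k in("rl","rr")],*p,.0645))-T).ravel()]
r=least_squares(f,[.48,-.19,.11]);print(r.x.round(4),r.fun.round(1))
x,y,yaw=r.x
for g in (.045,):
    p=loc([(-g,0,0)],x,y,yaw,.0645)[0]; print("grip pt",p)
    to([p[0],p[1],.0645+.0015+.152],yaw)
# deck edge in top: check
print((proj("top",[plat(-.1,.07)+[0,0,.002],plat(-.1,-.07)+[0,0,.002]])-[275,155])*4)
E
```

```text
plate world [ 0.4875 -0.2019  0.1648] centre in platform -0.0741 -0.013 yawrel 0.0533 overhang 0.0391 res [-0.6 -0.2  0.2 -0.3  0.3  0.5]
plate world [ 0.4845 -0.2009  0.1408] centre in platform -0.077 -0.0117 yawrel 0.0293 overhang 0.042 res [ 0.4 -0.  -0.4  0. ]
[ 0.4864 -0.2019  0.1628] [-1.  -0.5 -0.3 -0.5 -0.1  0.3  0.3 -0.5 -0.6 -0.9]
grip pt [ 0.44194712 -0.20920628  0.0645    ]
clk 11.15 pos [ 0.3914 -0.2114  0.3365] w 0.0745 F [-0.   -0.8  -0.24]
rotvec(tool) [-0.0492 -0.007   0.0036] s 1 shift in current tool [ 0.1188 -0.05   -0.0028] in goal tool [ 0.1185 -0.0502 -0.006 ]
[[114.17913431 402.42303218]
 [360.55890211 395.04602103]]
```

Call:
{"api": "arm_command", "payload": {
  "moves": [0.005,-0.01,-0.001,-0.025,-0.004,0.002,-1,0.01,-0.015,-0.002,-0.024,-0.003,0.002,-1,0.015,-0.015,-0.002,0,0,0,-1,0.015,-0.008,-0.001,0,0,0,-1,0.01,0,0,0,0,0,-1,0,0,0,0,0,0,-1,0,0,0,0,0,0,-1]
}}

```text
clock: 11.73
eef_pos: [0.4528, -0.2095, 0.2748]
tool_rot: [0.542, -0.453, -0.542, -0.455]
ft_force: [0.2, -0.2, 0.5]
grip_width: 0.0853
```

```bash
cat > g.py <<'E'
from h import *
x,y,yaw=.4860,-.2017,.158
p=loc([(-.048,0,0)],x,y,yaw,.065)[0]
to([p[0],p[1],.215],yaw)
s=bot.camera("scene")[:,:,::-1]; cv2.imwrite("pics/scene9.png",s); cv2.imwrite("pics/c9.png",cv2.resize(s[160:300,110:270],None,fx=4.5,fy=4.2,interpolation=cv2.INTER_CUBIC))
E
python3 g.py
```

```text
clk 11.7333 pos [ 0.4528 -0.2095  0.2748] w 0.0853 F [ 0.2  -0.16  0.52]
rotvec(tool) [0.0191 0.0016 0.002 ] s 1 shift in current tool [0.0597 0.0141 0.0027] in goal tool [0.0598 0.014  0.0025]
```

View pics/c9.png

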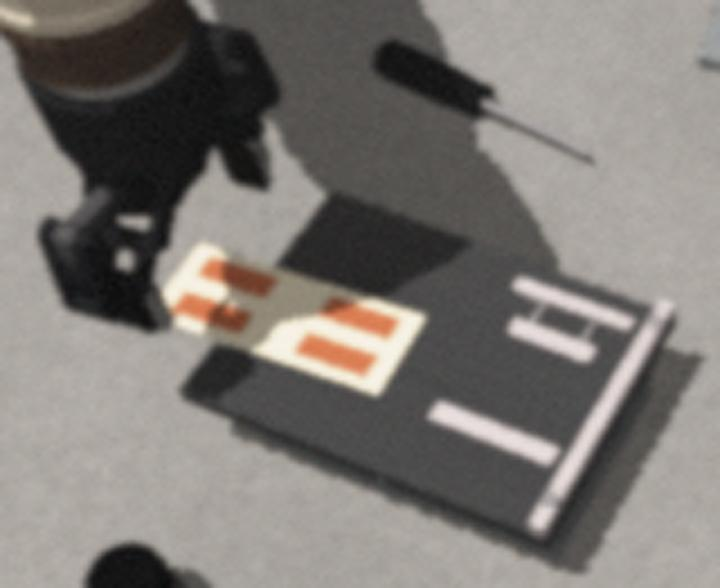

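Call:
{"api": "arm_command", "payload": {
  "moves": [0,0.006,0.001,0.01,0,0,-1,0,0.005,0.001,0.009,0,0,-1,0.005,0.003,0,0,0,0,-1,0.008,0,0,0,0,0,-1,0.008,0,0,0,0,0,-1,0.003,0,0,0,0,0,-1,0,0,0,0,0,0,-1]
}}

```text
clock: 12.37
eef_pos: [0.4375, -0.2102, 0.2507]
tool_rot: [0.539, -0.458, -0.536, -0.461]
ft_force: [-0.4, 0.2, 1.2]
grip_width: 0.0856
```

```bash
python3 g.py; python3 - <<'E'
from pf import *
platefit("scene",un([(207,242),(427,317),(381,396)],1,(0,0))/[4.5,4.2]+[110,160]-.4,.065,("fl","rl","rr"))
E
```

```text
clk 12.3667 pos [ 0.4375 -0.2102  0.2507] w 0.0856 F [-0.45  0.24  1.19]
rotvec(tool) [-0.002  -0.0005  0.0054] s 1 shift in current tool [ 0.0358 -0.0011  0.0008] in goal tool [ 0.0357 -0.0012  0.0007]
plate world [ 0.4884 -0.2014  0.1439] centre in platform -0.0731 -0.0127 yawrel 0.0324 overhang 0.0381 res [-0.5 -0.3  0.6  0.2 -0.1 -0. ]
```

Call:
{"api": "arm_command", "payload": {
  "moves": [0.006,0,0,0,0,0.003,-1,0.006,0,0,0,0,0.002,-1,0.006,0,0,0,0,0,-1,0.006,0,0,0,0,0,-1,0.004,0,0,0,0,0,-1,0.002,0,0,0,0,0,-1,0,0,0,0,0,0,-1]
}}

```text
clock: 13.0
eef_pos: [0.438, -0.2103, 0.2175]
tool_rot: [0.538, -0.46, -0.537, -0.459]
ft_force: [-0.6, 0.0, -0.4]
grip_width: 0.0855
```

```bash
python3 g.py
```

```text
clk 13.0 pos [ 0.438  -0.2103  0.2175] w 0.0855 F [-0.59  0.04 -0.36]
rotvec(tool) [-0.0017 -0.0005 -0.0001] s 1 shift in current tool [ 0.0025 -0.0008  0.0009] in goal tool [ 0.0025 -0.0008  0.0009]
```

View pics/c9.png

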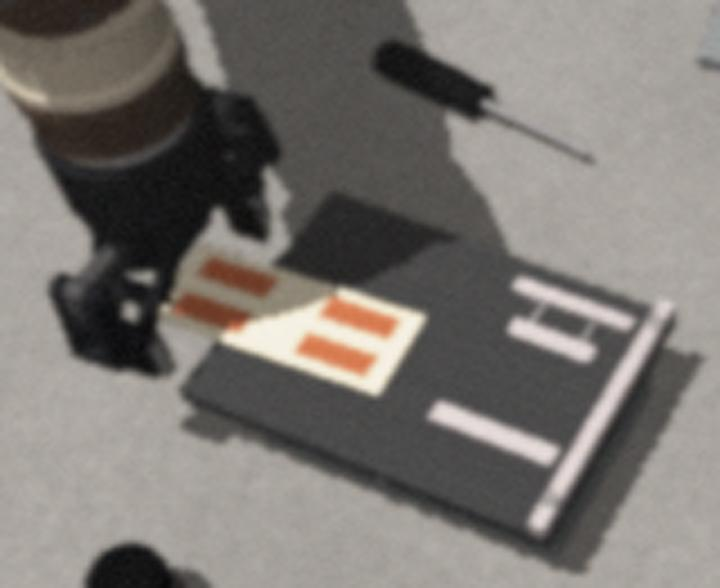

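Call:
{"api": "arm_command", "payload": {
  "moves": [0.002,-0.001,0.001,0,0,0,-1,0,0,0,0,0,0,0,0,0,0,0,0,0,0.2,0,0,0,0,0,0,0.3,0,0,0,0,0,0,0.4,0,0,0,0,0,0,0.6,0,0,0,0,0,0,1]
}}

```text
clock: 13.63
eef_pos: [0.4395, -0.2092, 0.2168]
tool_rot: [0.539, -0.459, -0.536, -0.46]
ft_force: [-0.0, 1.0, -0.6]
grip_width: 0.048
```

```bash
python3 g.py
```

```text
clk 13.6333 pos [ 0.4395 -0.2092  0.2168] w 0.048 F [-0.04  1.03 -0.55]
rotvec(tool) [-0.0016 -0.002   0.0022] s 1 shift in current tool [0.0018 0.0009 0.0001] in goal tool [0.0018 0.0009 0.0001]
```

View pics/c9.png

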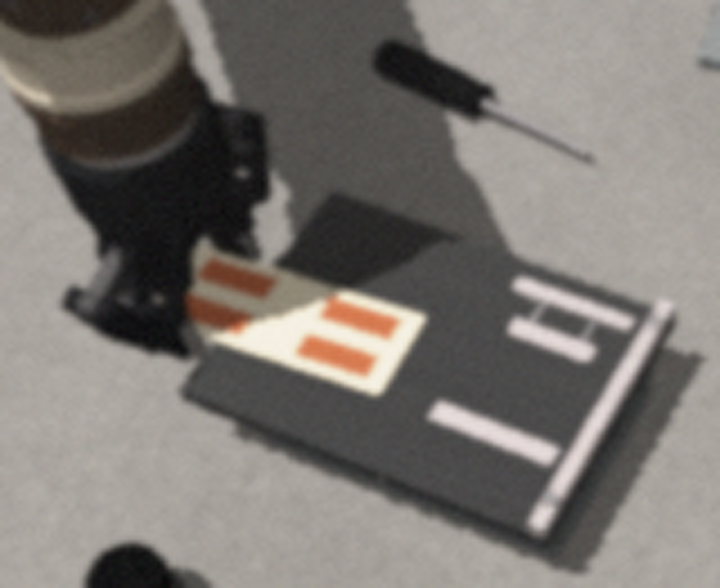

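Call:
{"api": "arm_command", "payload": {
  "moves": [0,0,0,0,0,0,1,0,0,0,0,0,0,1]
}}

```text
clock: 13.85
eef_pos: [0.4395, -0.2092, 0.2167]
tool_rot: [0.538, -0.459, -0.537, -0.46]
ft_force: [-0.2, -1.4, -0.9]
grip_width: 0.0483
```

Call:
{"api": "arm_command", "payload": {
  "moves": [-0.002,0,0,0,0,0,1,-0.004,0,0,0,0,0,1,-0.006,0,0,0,0,0,1,-0.008,0,0,0,0,0,1,-0.008,0,0,0,0,0,1,-0.008,0,0,0,0,0,1,-0.006,0,0,0,0,0,1,-0.003,0,0,0,0,0,1,0,0,0,0,0,0,1]
}}

```text
clock: 14.6
eef_pos: [0.4395, -0.2093, 0.2675]
tool_rot: [0.539, -0.459, -0.536, -0.46]
ft_force: [0.4, -1.0, -0.1]
grip_width: 0.0479
```

```bash
python3 - <<'E'
from h import *
to([.45,-.2,.3],.158)
s=bot.camera("scene")[:,:,::-1]; cv2.imwrite("pics/scene10.png",s); cv2.imwrite("pics/c10.png",cv2.resize(s[130:290,110:270],None,fx=4.5,fy=3.7,interpolation=cv2.INTER_CUBIC))
t=bot.camera("top")[:,:,::-1]; cv2.imwrite("pics/ct10.png",cv2.resize(t[155:300,275:385],None,fx=4,fy=4,interpolation=cv2.INTER_CUBIC))
E
```

```text
clk 14.6 pos [ 0.4395 -0.2093  0.2675] w 0.0479 F [ 0.36 -1.04 -0.09]
rotvec(tool) [-0.0018 -0.0029  0.003 ] s 1 shift in current tool [-0.0324 -0.0119  0.0074] in goal tool [-0.0325 -0.0119  0.0075]
```

View pics/c10.png

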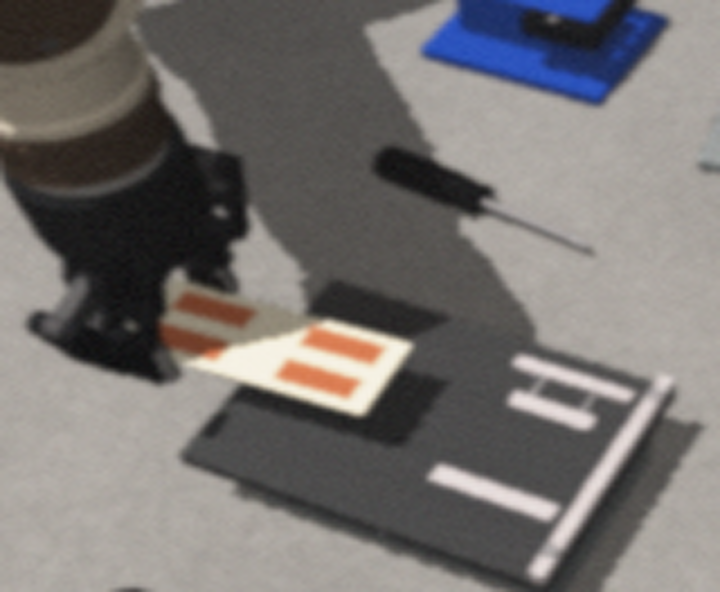

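View pics/ct10.png

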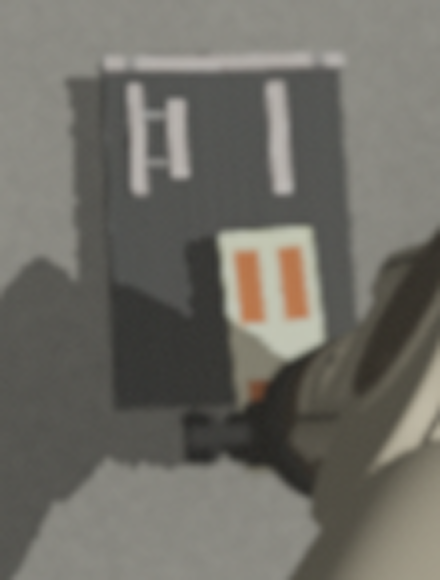

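```bash
cat > rear.py <<'E'
from h import *
def tri(s,t,z0=None):
    f=lambda P:np.r_[proj("scene",P)[0]-s,proj("top",P)[0]-t]
    r=least_squares(f,[.5,0,.1]);return r.x,r.fun
def rear(sl,sr,tl,tr):
    a,fa=tri(sl,tl);b,fb=tri(sr,tr); m=(a+b)/2; print("rl",a.round(4),fa.round(1),"rr",b.round(4),fb.round(1))
    o=bot.get_obs();R=Ro.from_quat(o["tool_rot"]); q=R.inv().apply(m-o["eef_pos"])
    print("rear mid world",m.round(4),"in tool",q.round(4),"yaw",np.arctan2(-(a-b)[0],(a-b)[1]).round(4), "toolyaw",np.arctan2(-R.as_matrix()[0,2],R.as_matrix()[1,2]).round(4))
E
python3 - <<'E'
from rear import *
k=[4.5,3.7]
rear((np.array([413,345])+.5)/k-.5+[110,130],(np.array([362,416])+.5)/k-.5+[110,130],un([216,233],4,(275,155)),un([313,227],4,(275,155)))
E
```

```text
rl [ 0.5455 -0.1655  0.1129] [ 0.1 -0.   0.1  0.1] rr [ 0.5539 -0.2171  0.1151] [-0.5  0.1 -0.4 -0.4]
rear mid world [ 0.5497 -0.1913  0.114 ] in tool [ 0.1529 -0.1116  0.0008] yaw 0.1611 toolyaw 0.1562
```

```bash
cat > n.py <<'E'
from h import *
import sys
p=nest(-.0466,0); to([p[0],p[1],.06+.149+float(sys.argv[1])],NYAW)
print(p)
E
python3 n.py .08
```

```text
clk 14.7 pos [ 0.4392 -0.2091  0.2667] w 0.0481 F [-1.19 -0.48 -0.85]
rotvec(tool) [-0.0968 -0.0023  0.002 ] s 1 shift in current tool [-0.0228 -0.139   0.3355] in goal tool [-0.0223 -0.1707  0.3206]
[0.52428347 0.14393557 0.06      ]
```

Call:
{"api": "arm_command", "payload": {
  "moves": [-0.006,0,0.002,-0.02,0,0,1,-0.007,0,0.004,-0.025,0,0,1,-0.008,-0.002,0.008,-0.025,0,0,1,-0.006,-0.006,0.012,-0.025,0,0,1,-0.003,-0.01,0.018,0,0,0,1,0,-0.01,0.022,0,0,0,1,0,-0.012,0.024,0,0,0,1,0,-0.012,0.024,0,0,0,1,0,-0.012,0.024,0,0,0,1,0,-0.012,0.024,0,0,0,1,0,-0.012,0.024,0,0,0,1,0,-0.012,0.024,0,0,0,1,0,-0.012,0.024,0,0,0,1,0,-0.01,0.02,0,0,0,1,0,-0.008,0.014,0,0,0,1,0,-0.005,0.009,0,0,0,1,0,-0.002,0.004,0,0,0,1,0,0,0,0,0,0,1,0,0,0,0,0,0,1]
}}

```text
clock: 16.28
eef_pos: [0.4972, 0.1217, 0.3073]
tool_rot: [0.566, -0.423, -0.565, -0.426]
ft_force: [0.0, -1.2, -1.3]
grip_width: 0.0478
```

```bash
python3 n.py .05; python3 - <<'E'
from h import *
s=bot.camera("scene")[:,:,::-1]; cv2.imwrite("pics/scene11.png",s); cv2.imwrite("pics/c11.png",cv2.resize(s[90:210,200:340],None,fx=5,fy=5,interpolation=cv2.INTER_CUBIC))
t=bot.camera("top")[:,:,::-1]; cv2.imwrite("pics/top11.png",t);cv2.imwrite("pics/ct11.png",cv2.resize(t[135:245,130:250],None,fx=5,fy=5,interpolation=cv2.INTER_CUBIC))
E
```

```text
clk 16.2833 pos [0.4972 0.1217 0.3073] w 0.0478 F [ 0.01 -1.24 -1.26]
rotvec(tool) [0.0298 0.0014 0.0052] s 1 shift in current tool [ 0.0485 -0.0319  0.0137] in goal tool [ 0.0483 -0.0317  0.0147]
[0.52428347 0.14393557 0.06      ]
```

View pics/c11.png

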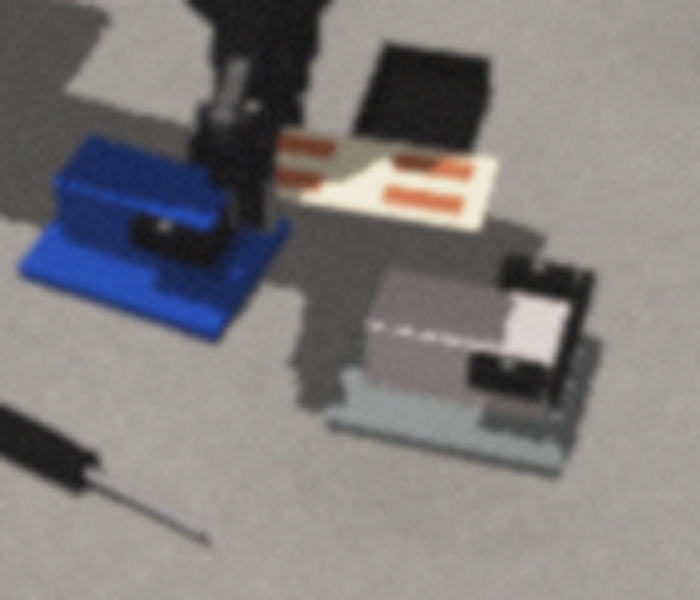

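View pics/ct11.png

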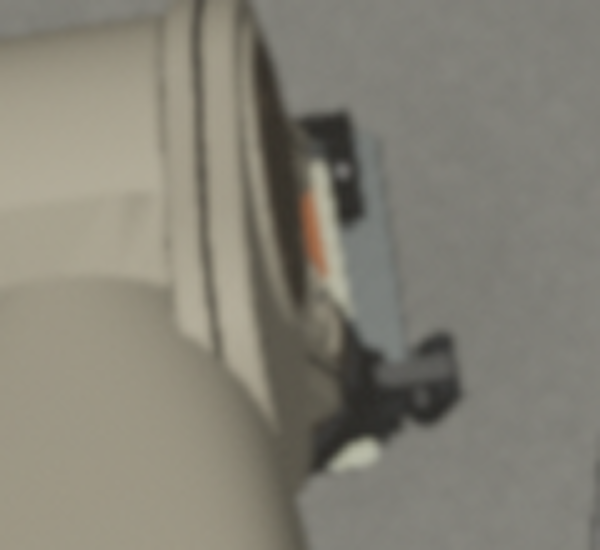

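```bash
python3 - <<'E'
from h import *
S=un([(497,156),(480,230)],5,(200,90)); o=bot.get_obs();R=Ro.from_quat(o["tool_rot"])
def m(p): # tool x of rear, tool z, relative yaw
    d=.025*np.array([0,np.sin(p[2]),np.cos(p[2])]); c=np.array([p[0],-.1116,p[1]])
    return R.apply(np.array([c+d,c-d]))+o["eef_pos"]
f=lambda p:(proj("scene",m(p))-S).ravel()
r=least_squares(f,[.15,0,0]);print(r.x.round(4),r.fun.round(2),m(r.x).round(4), R.as_matrix()[:,0].round(4))
E
```

```text
[0.1503 0.0006 0.0447] [-0.13  0.42 -0.01 -0.44] [[0.597  0.1767 0.1575]
 [0.613  0.1293 0.1575]] [ 0.0045  0.0027 -1.    ]
```

Call:
{"api": "arm_command", "payload": {
  "moves": [0,-0.006,0.003,0.015,0,-0.007,1,0.002,-0.008,0.004,0.014,0,-0.007,1,0.004,-0.008,0.004,0,0,0,1,0.005,-0.004,0.002,0,0,0,1,0.006,-0.002,0.001,0,0,0,1,0.004,0,0,0,0,0,1,0,0,0,0,0,0,1,0,0,0,0,0,0,1]
}}

```text
clock: 17.05
eef_pos: [0.5241, 0.1407, 0.2833]
tool_rot: [0.561, -0.43, -0.553, -0.441]
ft_force: [0.4, 0.6, -1.0]
grip_width: 0.048
```

```bash
python3 n.py .0
```

```text
clk 17.05 pos [0.5241 0.1407 0.2833] w 0.048 F [ 0.36  0.63 -0.97]
rotvec(tool) [-0.0096  0.0011  0.0186] s 1 shift in current tool [0.0743 0.0004 0.003 ] in goal tool [ 0.0743 -0.001   0.003 ]
[0.52428347 0.14393557 0.06      ]
```

Call:
{"api": "arm_command", "payload": {
  "moves": [0.005,0.001,0.001,-0.005,0,0,1,0.008,0.001,0.001,-0.004,0,0,1,0.01,0,0.0005,0,0,0,1,0.01,0,0,0,0,0,1,0.008,0,0,0,0,0,1,0.005,0,0,0,0,0,1,0.002,0,0,0,0,0,1,0,0,0,0,0,0,1]
}}

```text
clock: 17.72
eef_pos: [0.5206, 0.1427, 0.2294]
tool_rot: [0.562, -0.428, -0.556, -0.437]
ft_force: [0.1, -0.2, -0.9]
grip_width: 0.0481
```

```bash
python3 n.py .0; cat > v.py <<'E'
from h import *
import sys
n=sys.argv[1]
s=bot.camera("scene")[:,:,::-1]; cv2.imwrite(f"pics/scene{n}.png",s); cv2.imwrite(f"pics/c{n}.png",cv2.resize(s[110:200,225:345],None,fx=6,fy=6,interpolation=cv2.INTER_CUBIC))
E
python3 v.py 12
```

```text
clk 17.7167 pos [0.5206 0.1427 0.2294] w 0.0481 F [ 0.11 -0.24 -0.91]
rotvec(tool) [0.0004 0.0009 0.0159] s 1 shift in current tool [ 0.0205 -0.0036  0.0002] in goal tool [ 0.0204 -0.0039  0.0003]
[0.52428347 0.14393557 0.06      ]
```

View pics/c12.png

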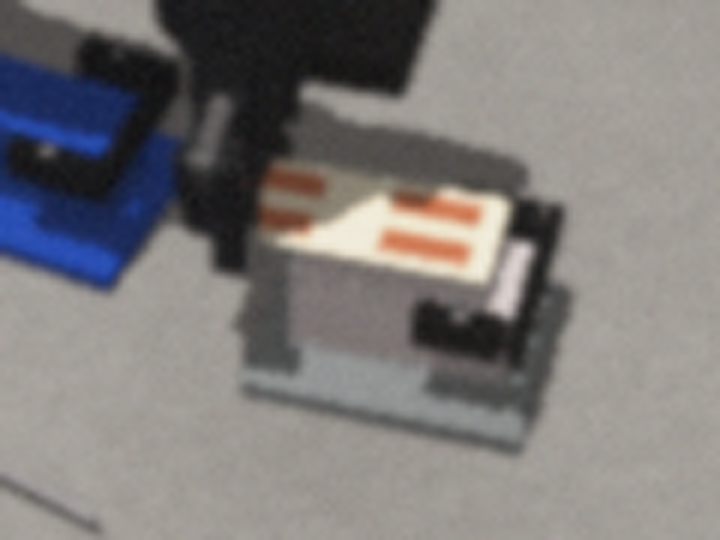

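```bash
cat > rs.py <<'E'
from h import *
def rs(S,yt=-.1116):
    o=bot.get_obs();R=Ro.from_quat(o["tool_rot"])
    def m(p):
        d=.025*np.array([0,np.sin(p[2]),np.cos(p[2])]); c=np.array([p[0],yt,p[1]])
        return R.apply(np.array([c+d,c-d]))+o["eef_pos"]
    f=lambda p:(proj("scene",m(p))-S).ravel()
    r=least_squares(f,[.15,0,0]);W=m(r.x).mean(0); d=W[:2]-[NX,NY]; c,s=np.cos(NYAW),np.sin(NYAW)
    g=o["eef_pos"]+R.apply([.1487,0,0])
    print(r.x.round(4),r.fun.round(2),"rear in nest",(c*d[0]+s*d[1]).round(4),(-s*d[0]+c*d[1]).round(4),"z",W[2].round(4),"grip z",g[2].round(4))
    print("nest rear corners shd be at", nest(.065,.025),)
E
python3 - <<'E'
from rs import *
rs(un([(512,196),(489,284)],6,(225,110)))
E
```

```text
[0.1535 0.0029 0.0262] [-0.2   0.57  0.   -0.59] rear in nest 0.0635 0.0028 z 0.0779 grip z 0.081
nest rear corners shd be at [0.62607304 0.19607427 0.06      ]
```

Call:
{"api": "arm_command", "payload": {
  "moves": [0.0005,-0.002,-0.001,0,0,-0.006,1,0.0005,-0.001,-0.001,0,0,-0.006,1,0.0005,0,0,0,0,0,1,0,0,0,0,0,0,1]
}}

```text
clock: 18.1
eef_pos: [0.5253, 0.1416, 0.2295]
tool_rot: [0.566, -0.424, -0.552, -0.442]
ft_force: [0.3, 0.2, 0.1]
grip_width: 0.0478
```

```bash
python3 n.py .0; python3 v.py 13
```

```text
clk 18.1 pos [0.5253 0.1416 0.2295] w 0.0478 F [0.34 0.22 0.13]
rotvec(tool) [0.0003 0.0009 0.0324] s 1 shift in current tool [0.0205 0.001  0.0025] in goal tool [0.0205 0.0004 0.0025]
[0.52428347 0.14393557 0.06      ]
```

View pics/c13.png

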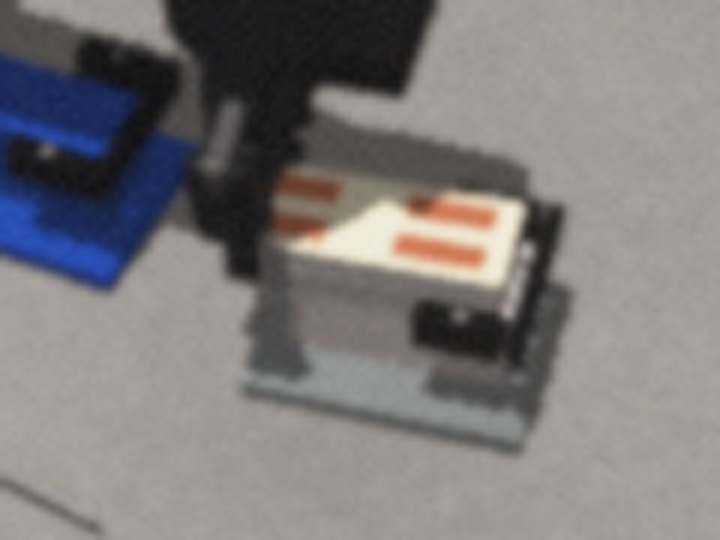

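```bash
python3 - <<'E'
from rs import *
rs(un([(527,203),(505,288)],6,(225,110)))
E
```

```text
[0.1575 0.0057 0.0257] [-0.1   0.32 -0.   -0.33] rear in nest 0.0705 0.0034 z 0.0759 grip z 0.081
nest rear corners shd be at [0.62607304 0.19607427 0.06      ]
```

```bash
cat > rs.py <<'E'
from h import *
def rs(S,eef=None,q=None,zt=.0007):
    o=bot.get_obs(); e=o["eef_pos"] if eef is None else np.array(eef); R=Ro.from_quat(o["tool_rot"] if q is None else q)
    def m(p):
        d=.025*np.array([0,np.sin(p[2]),np.cos(p[2])]); c=np.array([p[0],p[1],zt])
        return R.apply(np.array([c+d,c-d]))+e
    f=lambda p:(proj("scene",m(p))-S).ravel()
    r=least_squares(f,[.15,-.11,0]);W=m(r.x).mean(0); d=W[:2]-[NX,NY]; c,s=np.cos(NYAW),np.sin(NYAW)
    g=e+R.apply([.1487,0,0])
    print(r.x.round(4),r.fun.round(2),"rear in nest",(c*d[0]+s*d[1]).round(4),(-s*d[0]+c*d[1]).round(4),"z",W[2].round(4),"grip z",g[2].round(4))
E
python3 - <<'E'
from rs import *
rs(un([(497,156),(480,230)],5,(200,90)),[0.4972,0.1217,0.3073],[0.566,-0.423,-0.565,-0.426])
rs(un([(512,196),(489,284)],6,(225,110)),[0.5206,0.1427,0.2294],[0.562,-0.428,-0.556,-0.437])
rs(un([(527,203),(505,288)],6,(225,110)))
E
```

```text
[ 0.1511 -0.1116  0.0428] [-0.06  0.44  0.06 -0.44] rear in nest 0.0338 -0.0105 z 0.1566 grip z 0.1586
[ 0.151  -0.1123  0.0256] [-0.09  0.55  0.1  -0.56] rear in nest 0.0641 0.0007 z 0.0802 grip z 0.0807
[ 0.1523 -0.1125  0.0261] [-0.04  0.27  0.04 -0.28] rear in nest 0.0713 -0.0016 z 0.0811 grip z 0.081
```

Call:
{"api": "arm_command", "payload": {
  "moves": [0,0.002,0.0005,0,0,0,1,0.0005,0.0015,0.0005,0,0,0,1,0.001,0,0,0,0,0,1,0.001,0,0,0,0,0,1,0.001,0,0,0,0,0,1,0.0007,0,0,0,0,0,1,0.0007,0,0,0,0,0,1]
}}

```text
clock: 18.73
eef_pos: [0.5216, 0.1418, 0.2251]
tool_rot: [0.566, -0.423, -0.552, -0.443]
ft_force: [0.5, -0.2, -0.8]
grip_width: 0.048
```

```bash
python3 n.py .0; python3 v.py 14
```

```text
clk 18.7333 pos [0.5216 0.1418 0.2251] w 0.048 F [ 0.51 -0.16 -0.76]
rotvec(tool) [0.0003 0.001  0.0343] s 1 shift in current tool [ 0.0162 -0.0026  0.0013] in goal tool [ 0.0161 -0.0031  0.0014]
[0.52428347 0.14393557 0.06      ]
```

View pics/c14.png

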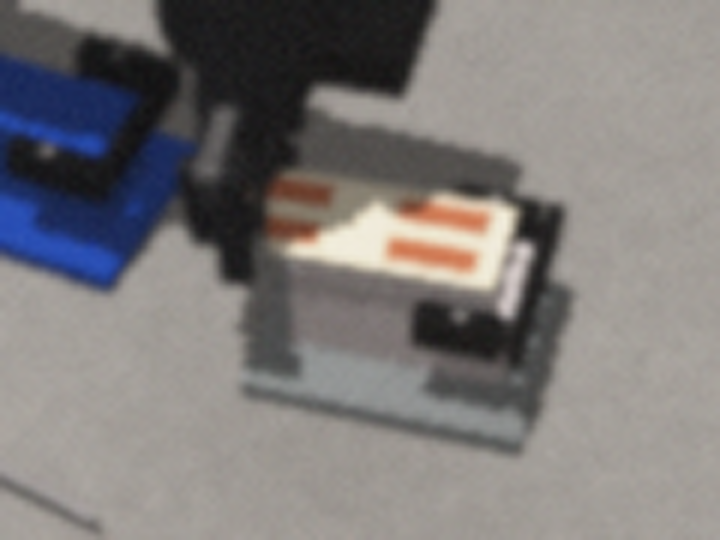

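Call:
{"api": "arm_command", "payload": {
  "moves": [0.0008,0,0.0002,0,0,0,1,0.0008,0,0.0002,0,0,0,1,0.0008,0,0.0002,0,0,0,1,0.0008,0,0,0,0,0,1,0.0008,0,0,0,0,0,1,0.0008,0,0,0,0,0,1,0.0008,0,0,0,0,0,1,0.0006,0,0,0,0,0,1]
}}

```text
clock: 19.45
eef_pos: [0.5217, 0.1426, 0.2179]
tool_rot: [0.566, -0.423, -0.552, -0.442]
ft_force: [0.5, 0.7, -1.7]
grip_width: 0.0477
```

Call:
{"api": "arm_command", "payload": {
  "moves": [0.0006,0,0,0,0,0,1,0.0006,0,0,0,0,0,1,0.0006,0,0,0,0,0,1,0.0006,0,0,0,0,0,1]
}}

```text
clock: 19.78
eef_pos: [0.5218, 0.1426, 0.2152]
tool_rot: [0.566, -0.423, -0.552, -0.442]
ft_force: [-0.4, 0.2, -0.0]
grip_width: 0.048
```

```bash
python3 n.py .0; python3 v.py 15
```

```text
clk 19.7833 pos [0.5218 0.1426 0.2152] w 0.048 F [-0.36  0.16 -0.  ]
rotvec(tool) [0.0003 0.001  0.0338] s 1 shift in current tool [ 0.0063 -0.0026  0.0007] in goal tool [ 0.0062 -0.0028  0.0007]
[0.52428347 0.14393557 0.06      ]
```

View pics/c15.png

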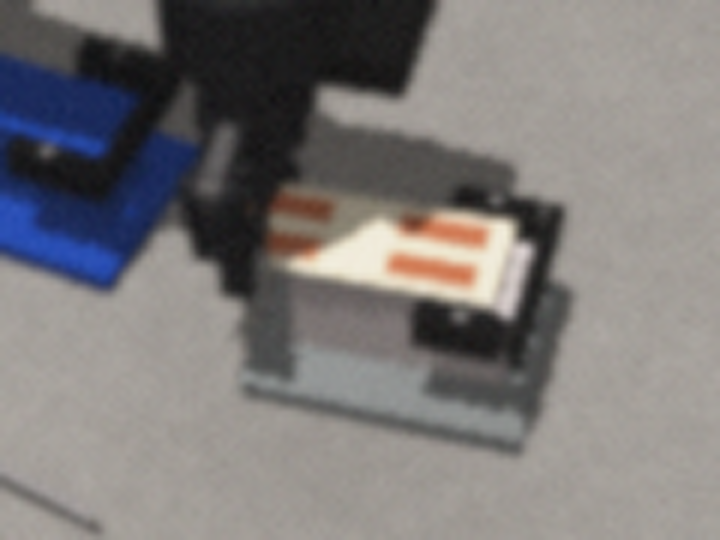

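Call:
{"api": "arm_command", "payload": {
  "moves": [0.0005,0,0,0,0,0,1,0.0005,0,0,0,0,0,1,0.0005,0,0,0,0,0,1]
}}

```text
clock: 20.08
eef_pos: [0.5218, 0.1426, 0.2136]
tool_rot: [0.566, -0.423, -0.552, -0.442]
ft_force: [-0.8, 0.1, -0.5]
grip_width: 0.048
```

Call:
{"api": "arm_command", "payload": {
  "moves": [0.0004,0,0,0,0,0,1,0.0004,0,0,0,0,0,1]
}}

```text
clock: 20.25
eef_pos: [0.5219, 0.1426, 0.2127]
tool_rot: [0.566, -0.423, -0.552, -0.442]
ft_force: [-0.9, 0.1, -0.6]
grip_width: 0.0477
```

Call:
{"api": "arm_command", "payload": {
  "moves": [0.0004,0,0,0,0,0,1,0.0004,0,0,0,0,0,1]
}}

```text
clock: 20.42
eef_pos: [0.5219, 0.1426, 0.2118]
tool_rot: [0.566, -0.423, -0.552, -0.442]
ft_force: [-0.4, 0.8, 0.2]
grip_width: 0.0482
```

Call:
{"api": "arm_command", "payload": {
  "moves": [0.0004,0,0,0,0,0,1,0.0004,0,0,0,0,0,1]
}}

```text
clock: 20.58
eef_pos: [0.5219, 0.1426, 0.2113]
tool_rot: [0.566, -0.423, -0.552, -0.442]
ft_force: [-0.7, -0.7, 2.3]
grip_width: 0.0477
```

Call:
{"api": "arm_command", "payload": {
  "moves": [0.0004,0,0,0,0,0,1,0.0004,0,0,0,0,0,1]
}}

```text
clock: 20.75
eef_pos: [0.5221, 0.1426, 0.2112]
tool_rot: [0.566, -0.423, -0.552, -0.443]
ft_force: [-2.8, -0.3, 3.8]
grip_width: 0.048
```

Call:
{"api": "arm_command", "payload": {
  "moves": [0.0002,0,0,0,0,0,1,0.0001,0,0,0,0,0,0.4,0,0,0,0,0,0,0.2,0,0,0,0,0,0,0,0,0,0,0,0,0,-0.3,0,0,0,0,0,0,-1,0,0,0,0,0,0,-1,0,0,0,0,0,0,-1]
}}

```text
clock: 21.42
eef_pos: [0.5224, 0.1427, 0.2107]
tool_rot: [0.567, -0.423, -0.552, -0.443]
ft_force: [-0.2, -0.5, 0.1]
grip_width: 0.0853
```

```bash
python3 n.py .0; python3 v.py 16
```

```text
clk 21.4167 pos [0.5224 0.1427 0.2107] w 0.0853 F [-0.16 -0.54  0.11]
rotvec(tool) [0.0003 0.0009 0.0359] s 1 shift in current tool [ 0.0017 -0.002   0.0007] in goal tool [ 0.0017 -0.0021  0.0007]
[0.52428347 0.14393557 0.06      ]
```

View pics/c16.png

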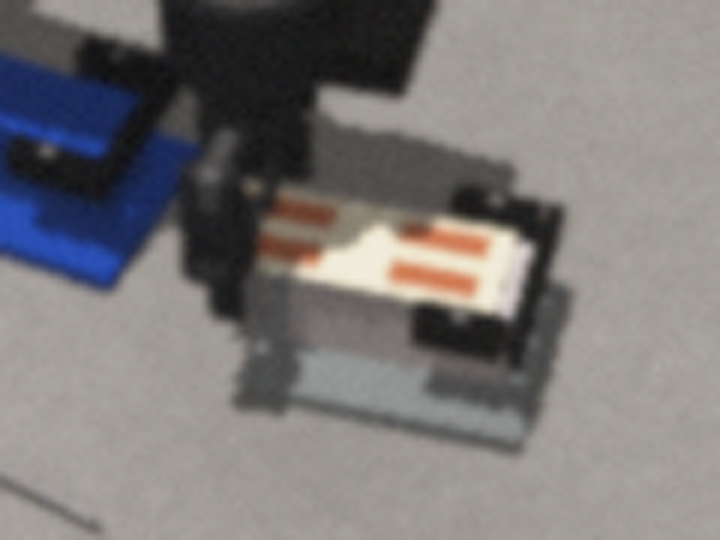

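Call:
{"api": "arm_command", "payload": {
  "moves": [-0.003,0,0,0,0,0,-1,-0.005,0,0,0,0,0,-1,-0.01,0,0,0,0,0,-1,-0.015,0,0,0,0,0,-1,-0.02,0,0,0,0,0,-1,-0.02,0,0,0,0,0,-1,-0.02,0.02,0,0,0,0,-1,-0.01,0.03,0,0,0,0,-1,0,0.03,0,0,0,0,-1,0,0.03,0,0,0,0,-1,0,0.03,0,0,0,0,-1,0,0.01,0,0,0,0,-1,0,0,0,0,0,0,-1,0,0,0,0,0,0,-1]
}}

```text
clock: 22.63
eef_pos: [0.3692, 0.103, 0.3229]
tool_rot: [0.57, -0.418, -0.548, -0.447]
ft_force: [-0.3, 0.8, -0.9]
grip_width: 0.0856
```

```bash
python3 n.py .0; python3 v.py 17; python3 - <<'E'
from h import *
t=bot.camera("top")[:,:,::-1]; cv2.imwrite("pics/top17.png",t);cv2.imwrite("pics/ct17.png",cv2.resize(t[140:250,130:240],None,fx=5.4,fy=5.4,interpolation=cv2.INTER_CUBIC))
E
```

```text
clk 22.6333 pos [0.3692 0.103  0.3229] w 0.0856 F [-0.34  0.75 -0.86]
rotvec(tool) [0.0003 0.0012 0.0515] s 1 shift in current tool [ 0.122  -0.1543  0.0007] in goal tool [ 0.1139 -0.1604  0.0009]
[0.52428347 0.14393557 0.06      ]
```

View pics/c17.png

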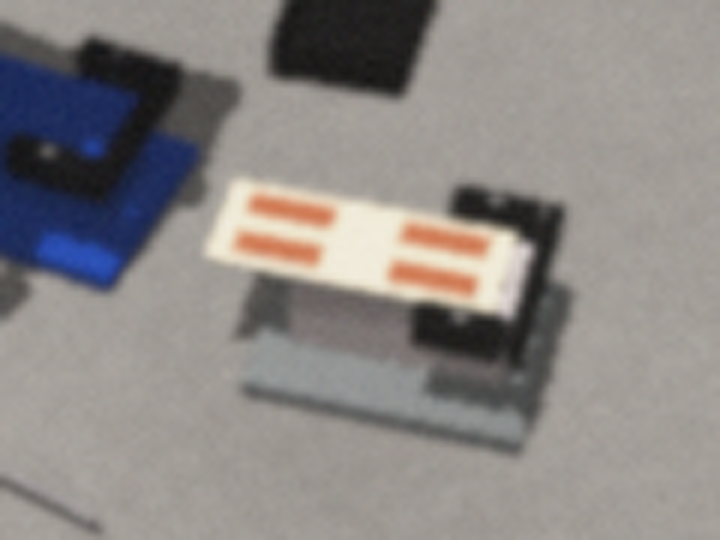

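View pics/ct17.png

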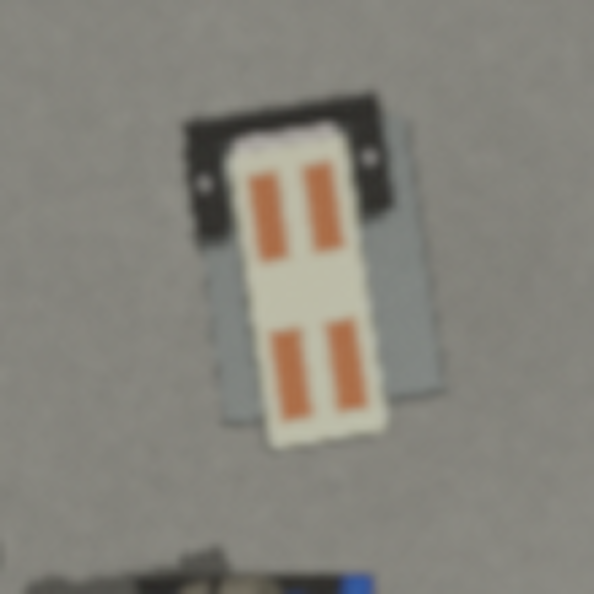

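Released and lying between the cheeks. I'll measure the final pose from both pictures.

```bash
python3 - <<'E'
from h import *
Ld=dict(fr=(-.065,-.025,.003),rr=(.065,-.025,.003),rl=(.065,.025,.003),fl=(-.065,.025,.003))
k=("fl","fr","rl","rr"); L=np.array([Ld[i] for i in k])
S=un([(235,179),(205,258),(521,234),(500,314)],6,(225,110))
T=un([(270,446),(387,428),(229,158),(345,141)],5.4,(130,140))
for nm,cams in (("s",[("scene",S)]),("t",[("top",T)]),("b",[("scene",S),("top",T)])):
    def M(p):
        L2=L.copy(); L2[:,2]-=np.sin(p[3])*L2[:,0]; return loc(L2,p[0],p[1],p[2],.06)
    f=lambda p:np.r_[np.concatenate([(proj(n,M(p))-O).ravel() for n,O in cams]),p[3]*10]
    r=least_squares(f,[.57,.156,.25,0]); d=r.x[:2]-[NX,NY]; c,s=np.cos(NYAW),np.sin(NYAW)
    print(nm,"along",(c*d[0]+s*d[1]).round(4),"across",(-s*d[0]+c*d[1]).round(4),"yaw",round(r.x[2]-NYAW,3),"pitch",r.x[3].round(3),r.fun.round(1))
E
```

```text
s along 0.0048 across -0.0025 yaw 0.03 pitch 0.017 [ 0.1  0.1  0.3 -0.  -0.2 -0.1 -0.2  0.1  0.2]
t along 0.0014 across 0.0002 yaw 0.012 pitch 0.045 [-0.   0.4 -0.   0.   0.3 -0.  -0.2 -0.5  0.5]
b along 0.0027 across -0.0004 yaw 0.014 pitch 0.013 [-0.2 -0.7 -0.3 -1.  -0.7 -0.6 -1.  -0.5  0.4 -0.   0.3 -0.5  0.3 -0.8
 -0.2 -1.3  0.1]
```

View pics/top17.png

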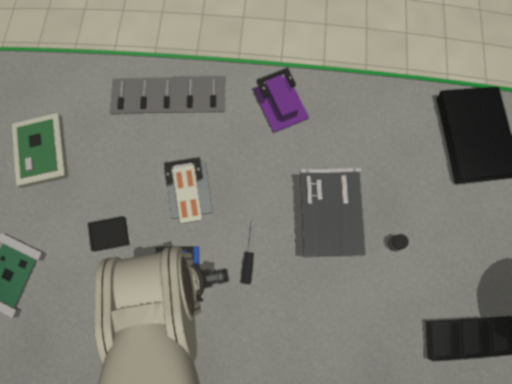

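```bash
python3 -c "
from workcell import bot
print(bot.job_done()); print(bot.get_obs()['clock'])"
```

```text
the job is handed in; nothing more can be done
None
the job is handed in; nothing more can be done
```

The plate now lies released in the grey nest between the cheeks, and I handed the job in at about 23 s; no verdict was reported. I pressed and dragged it out of the jaw until it hung about 40 mm over the edge. I then gripped the overhanging end by its long sides, lifted it, laid it down at under 4 N and opened the fingers.

**Final position:** both cameras together put the plate's centre about 3 mm along and under 1 mm across from the seat, and about 0.014 rad off square. The arm was clear of everything, and the screwdriver, jar and tray look unmoved.

**Checks that failed or disagreed:**
- **Position:** the cameras differ by 3 to 4 mm along and 3 mm across, but each is within tolerance.
- **Level:** scene alone gave 0.017 rad of pitch and both together 0.013. The top camera alone gave 0.045, over the 0.04 limit, but it measures pitch poorly and the plate looks flat on the pedestal in both pictures.
- **Pressing force:** it read about 21 N for one reading early on, above the 8 to 15 N aimed for. The fingers also slipped a little before the plate began to move. Other readings after the plate started moving were about 9 to 11 N. I only read the force at the end of each move, so a short peak in between would not show.

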